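Fan a stack of test coupons along the tray

ROBOT

A 6-joint arm with a two-finger parallel gripper is mounted at the origin on a cart in front of the work surface, level with it; the furniture and walls round the work are solid. World frame = base frame: x ahead of the robot, y to its left, z up, the work surface at z = 0. Lengths are in m, angles in degrees, forces in N, time in s.
With the tool pointing down it reaches from about 0.35 to 0.875 m from the base axis. Payload 4.2 kg.
Tool frame: the origin (TCP) lies midway between the tips of the shut fingers; the grasp point (between the pads) lies r.pinch_z behind it (r.pinch_z is the distance from the TCP to the grasp point, in m); z points along the fingers, y is the direction in which the jaws open and shut (so a half turn about z gives the same grasp; the last joint's range is limited). The gripper opens to 87 mm and grips with 3 to 60 N. Pads are 19 mm wide; open, the fingers measure 117 mm over their backs; the gripper's body (75 mm by 190 mm) begins 51 mm behind the grasp point.
Start: joints at [-54.97, 22.042, 0.453, 0, -68.411, -14.817], TCP at [0.216, -0.586, 0.193] pointing down, gripper open.
Joint ranges: [-179.83, 179.83], [-69.29, 118.12], [-61.27, 80.66], [-181.25, 117.63], [-171.15, -9.14], [-177.46, 177.46]. Speed limits (degrees/s): [159.86, 159.86, 180, 180, 180, 180].

INTERFACE

Orientations are given as a 3x3 rotation matrix whose columns are the frame's x, y, z axes.
In Python, from station import r gives the robot as it stands. The module is installed in compiled form; this text tells all that it offers.
- The arm moves only by the tool play_rows, never from a script. Its argument "deltas" is a list of rows, each a list of 7 numbers: the shift along the tool's x, y, z in units of 25 mm (1.0 is 25 mm), then the turn, a rotation vector about the tool's x, y, z in units of 5 degrees (1.0 is 5 degrees), then the finger opening in mm, from 0 to 87. In form: [[tx, ty, tz, wx, wy, wz, fingers], ...]. A call has 1 to 12 rows; each row is the pose to reach, as a shift and turn from the pose commanded when the call began, along the tool's axes at that moment; what a row does not reach only later rows make up. A row lasts 1/10 s, in which the tool goes at most 50 mm and 8.59 degrees, less where a joint would pass 70% of its speed; a pose out of reach is approached as far as the arm can. A call with a gripper value outside its range is refused whole. The fingers move at their own pace and stop on an object; the grip force is fixed at half the most. Time passes only in rows, so rows that repeat a pose let the fingers close. It gives the time, the measured TCP pose, the force and the opening at its end, in the units of the state.
- r.sense(): the state, without advancing time (a new reading comes with each control period).
- r.capture(name): name is "side" or "top" or "wrist"; returns a dict with "pixels" (384x512x3 uint8, red, green, blue), "camera_matrix" (3x3 intrinsics, pixels), "R" (3x3) and "t" (3): a world point X has camera coordinates R X + t; the wrist camera has in their place "T_tool_cam" (4x4, takes a point from camera to tool coordinates, whose origin is the TCP and whose axes are the flange's). Camera axes: x right, y down, z forward; pixel columns grow to the right and rows downward; lengths in m; the calibration is good to about 2 mm. A picture is of the moment at which its call begins: read the wrist's pose just before it. There is no depth.
- r.finish_job(): hands the job in, once; it reports no verdict.
Trained networks look in the newest picture that a camera, given by its name, has taken for a name from the list of things; names that differ only in an ending like _2 or _b are one class to them, and where a whole thing is asked for, a point or a joint stands for the part that bears it (a point fixed in the world has none). Each returns a list of dicts, best first, with "score" (0 to 1); they miss things now and then, are a little off and sometimes report something else, mostly with a low value. They report only what shows in the picture. A call takes as long as a camera call.
- r.spot_in(camera, target): "centre" ([x, y, z] in m, in world coordinates, good to about 4 mm: the middle of the surface that is visible of it).
- r.cut_out(camera, target): "region" (384x512 bool, what is visible of it).
The state is a dict: "time_s": time; "joints": joint angles; "joint_velocities": joint speeds; "effort": joint torques, N m; "tcp_pos": TCP position; "ee_rot": TCP orientation; "wrist_force": force on the tool from outside, world axes, zero at the start; "moment": the same for the moment, N m; "gripper_width": opening from 0.0 (shut) to 1.0 (fully open).
Only numpy, scipy, OpenCV 4.12 (cv2) and the standard library are available. Lean on these libraries where they do the work, as an engineer would, in place of code of your own. Each camera call takes 0.05 s, during which the arm holds its last target.

TASK

Fan out the stack of four steel test coupons along the tray so that the hanging holes of every one can be seen: each coupon is to lie flat, overlapping the one below it and set forward of it, towards the empty end, by about 35 mm, with the bottom coupon left at the rear end. The order stays as it is. Their faces are finely ground, so never press on them with more than 30 N. Leave the timer, loupe and brush where they are.

Things in the scene. Friction and masses are not known exactly. Their poses are not given: they have to be found in the camera images.
- fan_tray: dark sheet-steel tray, a straight channel screwed to the bench. Inside 280 mm long (tray x), 86 mm wide; floor 3 mm and walls 4 mm thick, walls 31 mm high. Origin: centre of the underside. x runs from the rear end, where the stack lies (wall face at x = -140 mm), to the empty front end (+140 mm); z is up. Fixed.
- coupon_1_mid (a point): bottom of four equal stacked coupons: loose smooth steel coupon, 150 mm long (its x, along the channel, parallel to the tray's) x 82 wide x 6 thick, 0.15 to 0.31 kg; point: its centre, half-way up. Two dark hanging holes 12 mm from its rear end. The stack starts 1 to 7 mm from the rear wall with 2 mm beside it: no finger fits behind or beside a coupon.
- coupon_2_mid (a point): second from the bottom: loose smooth steel coupon, 150 mm long (its x, along the channel, parallel to the tray's) x 82 wide x 6 thick, 0.15 to 0.31 kg; point: its centre, half-way up. Coupons slip on one another easily (friction about 0.2), less under fingertips (0.6 or more): one pressed from above by shut fingertips with 8 to 13 N follows them when they slide; with less they may slip.
- coupon_3_mid (a point): third from the bottom: loose smooth steel coupon, 150 mm long (its x, along the channel, parallel to the tray's) x 82 wide x 6 thick, 0.15 to 0.31 kg; point: its centre, half-way up. A coupon dragged by its top face carries along what lies on it and leaves behind what lies under it.
- coupon_4_mid (a point): top of the stack: loose smooth steel coupon, 150 mm long (its x, along the channel, parallel to the tray's) x 82 wide x 6 thick, 0.15 to 0.31 kg; point: its centre, half-way up. Its top face is 27 mm above the bench at the start.
- timer: bystander: white bench timer, 60 x 70 x 23 mm, on the far side of the tray near its rear end; origin at the centre of the underside. Leave it alone.
- loupe: bystander: pale stand loupe, 40 mm across, 36 mm tall, on the near side of the tray; origin at the centre of the underside. Leave it alone.
- brush: bystander: wooden dusting brush, 153 mm long, 15 mm thick, lying at the left of the tray; origin at the middle of the underside. Leave it alone.

How it is judged:
By the outcome, as a careful person would: the job done as asked, in the order asked, and still so for the second after the job is handed in, with the robot touching nothing.
It also fails if it takes over 58 s, if anything falls off the work surface, if the arm or the gripper's body presses on something with over 40 N, if the wrist force passes 120 N, or if a joint passes its speed limit or range.

## Working session

There is one attempt and no reset: what is moved stays moved. The work goes in short steps, Python scripts to look and compute and a tool call to move; the robot and the scene stay as the last step left them, time stands still between calls to the robot, and variables do not carry over. Pictures are saved under pics/ and viewed, and the job is handed in when it is done.

Besides the shell and the picture viewer there is one more tool, called after "Request:" by a JSON object that holds its "fn" and its "kwargs", one argument or row to a line. play_rows: Moves the arm, as the interface text tells. Its arguments: {"type":"object","properties":{"deltas":{"type":"array","items":{"type":"array","items":{"type":"number"}}}},"required":["deltas"]}

```bash
mkdir -p pics; python3 - <<'E'
from station import r
import cv2,numpy as np
s=r.sense();print({k:np.round(v,3).tolist() for k,v in s.items()});print(r.pinch_z)
for c in ("top","side"):
    d=r.capture(c);cv2.imwrite(f"pics/{c}0.png",d["pixels"][:,:,::-1])
    print(c,np.round(d["camera_matrix"],1).tolist(),np.round(d["R"],4).tolist(),np.round(d["t"],4).tolist())
    for n in ("fan_tray","coupon_4_mid","timer","loupe","brush"):
        print(n,[(round(x["score"],2),np.round(x["centre"],4).tolist()) for x in r.spot_in(c,n)][:4])
E
```

```text
{'time_s': 0.0, 'joints': [-54.969, 22.088, 0.38, -0.029, -68.411, -14.816], 'joint_velocities': [0.037, -0.072, 0.046, 0.028, 0.049, -0.113], 'effort': [-0.0, -39.066, 18.74, 4.22, 0.011, -0.0], 'tcp_pos': [0.216, -0.586, 0.192], 'ee_rot': [[-0.938, -0.345, -0.001], [-0.345, 0.938, 0.002], [0.0, 0.002, -1.0]], 'wrist_force': [0.57, -0.643, -1.029], 'moment': [0.056, -0.004, -0.039], 'gripper_width': 1.001}
0.0187
top [[419.7, 0.0, 258.8], [0.0, 419.7, 188.4], [0.0, 0.0, 1.0]] [[0.012, -0.9991, 0.0408], [-0.9806, -0.0197, -0.1952], [0.1959, -0.0377, -0.9799]] [-0.1746, 0.5375, 0.8002]
fan_tray [(0.75, [0.4902, -0.3685, 0.0027])]
coupon_4_mid [(0.56, [0.5664, -0.2651, 0.026])]
timer [(0.77, [0.6647, -0.299, 0.0246]), (0.55, [0.4259, -0.2755, 0.0258])]
loupe [(0.77, [0.4258, -0.2744, 0.0298])]
brush [(0.77, [0.6549, 0.0294, 0.0098])]
side [[486.2, 0.0, 263.4], [0.0, 486.2, 199.9], [0.0, 0.0, 1.0]] [[0.9486, -0.3164, -0.0093], [-0.196, -0.5638, -0.8023], [0.2486, 0.7629, -0.5968]] [-0.5979, 0.051, 0.9427]
fan_tray [(0.68, [0.4829, -0.3664, 0.0045]), (0.27, [0.4325, -0.2889, 0.0227])]
coupon_4_mid [(0.85, [0.5629, -0.2787, 0.0231]), (0.62, [0.5167, -0.3238, 0.0129])]
timer [(0.57, [0.6611, -0.3124, 0.0192])]
loupe [(0.6, [0.4326, -0.2881, 0.0244])]
brush [(0.85, [0.6578, 0.0194, 0.0057])]
```

View pics/top0.png

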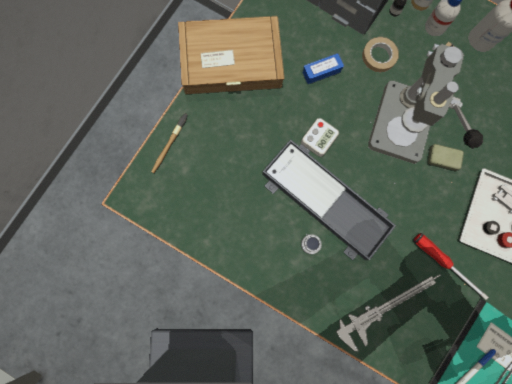

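View pics/side0.png

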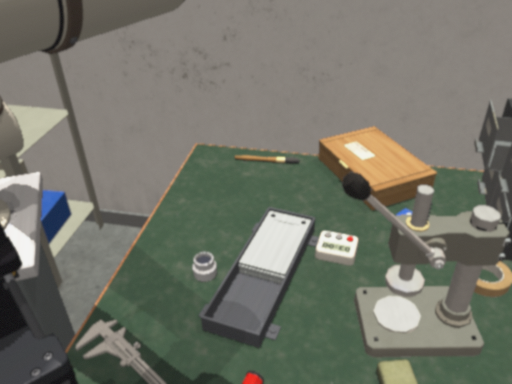

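The top view shows the tray with its rear end (bright coupon) at about (290,150) and its front end at about (375,250). The timer is at (321,136) and the loupe at (312,243). Next I'll fit the poses.

```bash
cat > h.py <<'E'
from station import r
import cv2,numpy as np
def grab(c,name,roi,k):
    d=r.capture(c);p=d["pixels"][:,:,::-1]
    x0,y0,x1,y1=roi
    cv2.imwrite(f"pics/{name}.png",cv2.resize(p[y0:y1,x0:x1],None,fx=k,fy=k,interpolation=cv2.INTER_CUBIC))
    return d
def proj(d,X):
    X=np.atleast_2d(X);c=X@np.array(d["R"]).T+np.array(d["t"]);u=c@np.array(d["camera_matrix"]).T
    return u[:,:2]/u[:,2:]
def back(d,uv,z):
    uv=np.atleast_2d(uv);K=np.array(d["camera_matrix"]);R=np.array(d["R"]);t=np.array(d["t"])
    rays=np.c_[uv,np.ones(len(uv))]@np.linalg.inv(K).T@R; o=-R.T@t
    return o+rays*((z-o[2])/rays[:,2])[:,None]
E
python3 - <<'E'
from h import *
for c,roi,k in (("top",(255,130,400,270),5),("side",(195,200,325,350),4)):
    d=grab(c,c+"1",roi,k)
    for n in ("fan_tray","coupon_4_mid"):
        for x in r.cut_out(c,n)[:2]:
            m=x["region"].astype(np.uint8);cs,_=cv2.findContours(m,0,2);q=max(cs,key=cv2.contourArea)
            print(c,n,round(x["score"],2),m.sum(),np.round(cv2.boxPoints(cv2.minAreaRect(q)),1).tolist(), cv2.approxPolyDP(cv2.convexHull(q),4,True)[:,0].tolist())
E
```

```text
top fan_tray 0.94 3964 [[255.3000030517578, 179.1999969482422], [292.29998779296875, 134.89999389648438], [398.79998779296875, 223.6999969482422], [361.79998779296875, 268.0]] [[289, 141], [301, 144], [387, 214], [394, 227], [369, 259], [351, 259], [265, 187], [263, 170]]
top coupon_4_mid 0.85 2668 [[265.70001220703125, 172.10000610351562], [290.1000061035156, 142.39999389648438], [345.1000061035156, 187.8000030517578], [320.70001220703125, 217.39999389648438]] [[290, 144], [344, 187], [321, 216], [268, 173]]
side fan_tray 0.63 5303 [[194.5, 325.5], [252.60000610351562, 190.39999389648438], [326.0, 222.0], [267.8999938964844, 357.1000061035156]] [[312, 216], [318, 240], [276, 337], [256, 346], [203, 329], [201, 311], [267, 209]]
side coupon_4_mid 0.74 2767 [[238.1999969482422, 262.6000061035156], [268.8999938964844, 199.5], [311.3999938964844, 220.1999969482422], [280.70001220703125, 283.29998779296875]] [[270, 211], [310, 220], [284, 275], [239, 263]]
```

View pics/top1.png

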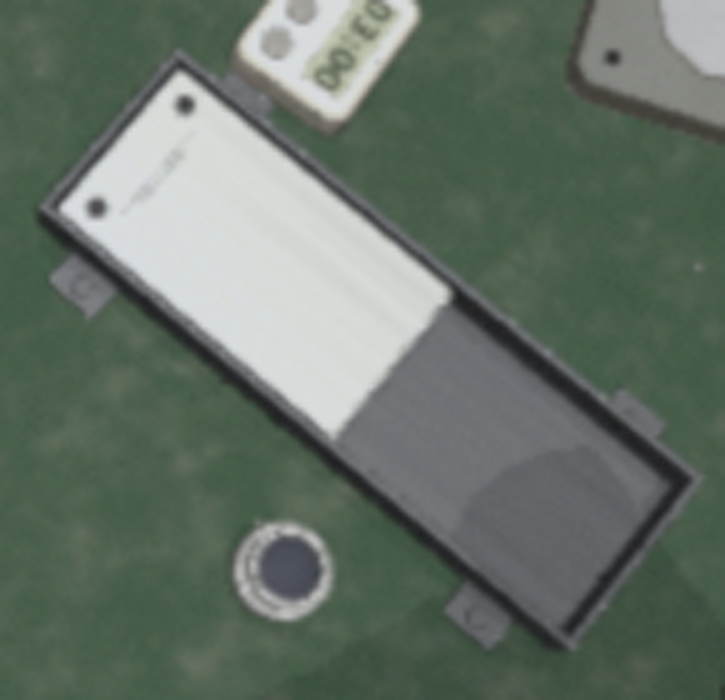

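View pics/side1.png

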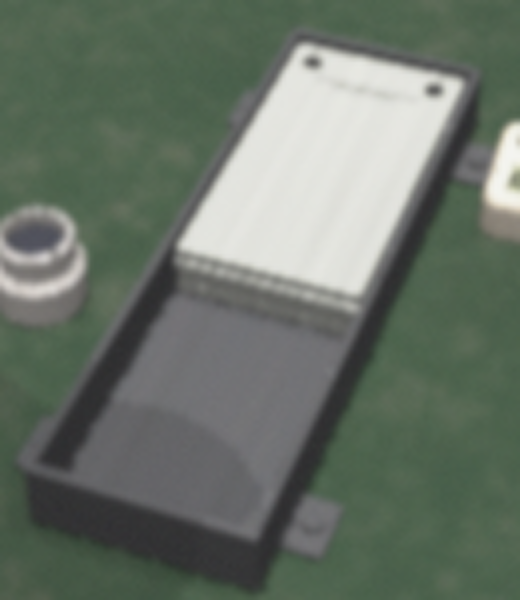

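The top crop shows the tray rim corners at (180,52), (40,210), (567,648) and (697,480). The coupon's top corners are at (187,68), (60,207), (335,438) and (452,297). The side crop shows the same rim and three visible layer edges at the front of the stack.

```bash
python3 - <<'E'
from h import *
dt=r.capture("top");ds=r.capture("side")
off=lambda p,k,o:(np.array(p,float)+.5)/k-.5+np.array(o)
T=off([(180,52),(40,210),(567,648),(697,480)],5,(255,130))
S=off([(478,72),(295,35),(22,462),(258,538)],4,(195,200))
C=off([(187,68),(60,207),(335,438),(452,297)],5,(255,130))
CS=off([(465,78),(300,42),(177,258),(362,302)],4,(195,200))
def info(n,P):
    e=[np.linalg.norm(P[i]-P[(i+1)%4])*1e3 for i in range(4)]
    ax=(P[3]+P[2]-P[0]-P[1])[:2];print(n,np.round(P.mean(0),4),"len",np.round(e,1),"yaw",np.degrees(np.arctan2(ax[1],ax[0])).round(2))
for z in (.031,.034):
    info(f"tray top {z}",back(dt,T,z));info(f"tray side {z}",back(ds,S,z))
info("c4 top",back(dt,C,.027));info("c4 side",back(ds,CS,.027))
E
```

```text
tray top 0.031 [ 0.5269 -0.3135  0.031 ] len [ 93.2 283.6  90.9 282.9] yaw -129.73
tray side 0.031 [ 0.5254 -0.3186  0.031 ] len [ 89.7 278.1  94.6 282.5] yaw -129.77
tray top 0.034 [ 0.5264 -0.3128  0.034 ] len [ 92.9 282.7  90.6 281.9] yaw -129.73
tray side 0.034 [ 0.5244 -0.3216  0.034 ] len [ 89.3 276.6  94.1 281. ] yaw -129.77
c4 top [ 0.5668 -0.268   0.027 ] len [ 83.5 151.5  79.9 150.2] yaw -130.51
c4 side [ 0.5653 -0.2708  0.027 ] len [ 81.7 155.8  80.8 153.9] yaw -128.49
```

Request:
{"fn": "play_rows", "kwargs": {
  "deltas": [
    [-1.7,0.7,0,0,0,-0.6,0],
    [-3.4,1.4,0,0,0,-1.2,0],
    [-5.1,2.1,0,0,0,-1.8,0],
    [-6.8,2.8,0.5,0,0,-2.4,0],
    [-8.5,3.5,1,0,0,-3,0],
    [-10.2,4.2,1.5,0,0,-3.6,0],
    [-11.9,4.9,2,0,0,-4.2,0],
    [-13.6,5.6,2.7,0,0,-4.8,0],
    [-15.3,6.3,3.4,0,0,-5.4,0],
    [-17,6.9,4,0,0,-6,0],
    [-17.5,7.05,4.5,0,0,-6,0],
    [-17.5,7.05,4.5,0,0,-6,0]
  ]
}}

```text
time_s: 2.2
tcp_pos: [0.5657, -0.268, 0.0785]
ee_rot: [[-0.638, -0.77, -0.004], [-0.77, 0.638, 0.001], [0.002, 0.004, -1.0]]
wrist_force: [0.1, -1.0, -0.8]
gripper_width: 0.031
```

Request:
{"fn": "play_rows", "kwargs": {
  "deltas": [
    [0,0,0.6,0,0,0,0],
    [0,0,1.2,0,0,0,0],
    [0,0,1.7,0,0,0,0],
    [0,0,1.8,0,0,0,0],
    [0,0,1.8,0,0,0,0]
  ]
}}

```text
time_s: 2.7
tcp_pos: [0.5651, -0.2706, 0.036]
ee_rot: [[-0.641, -0.768, -0.001], [-0.768, 0.641, -0.0], [0.0, 0.0, -1.0]]
wrist_force: [0.5, 0.1, -0.0]
gripper_width: 0.005
```

```bash
python3 - <<'E'
from h import *
s=r.sense();print(np.round(s["tcp_pos"],4),np.round(s["wrist_force"],2))
grab("top","top2",(255,130,400,270),5);grab("side","side2",(185,170,325,350),3.3)
E
```

```text
[ 0.5651 -0.2706  0.036 ] [ 0.46  0.13 -0.01]
```

View pics/side2.png

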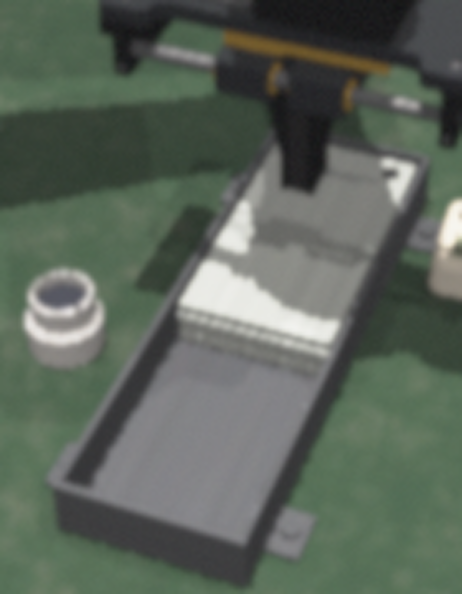

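The side view shows the shut fingers a little above the stack, on its centreline. I'll descend in fine steps.

Request:
{"fn": "play_rows", "kwargs": {
  "deltas": [
    [0,0,0.15,0,0,0,0],
    [0,0,0.3,0,0,0,0],
    [0,0,0.34,0,0,0,0],
    [0,0,0.34,0,0,0,0]
  ]
}}

```text
time_s: 3.2
tcp_pos: [0.5655, -0.2698, 0.0272]
ee_rot: [[-0.64, -0.768, -0.0], [-0.768, 0.64, 0.0], [0.0, 0.0, -1.0]]
wrist_force: [-0.2, -0.1, 0.3]
gripper_width: 0.007
```

Request:
{"fn": "play_rows", "kwargs": {
  "deltas": [
    [0,0,0.02,0,0,0,0],
    [0,0,0.02,0,0,0,0]
  ]
}}

```text
time_s: 3.4
tcp_pos: [0.5657, -0.2699, 0.027]
ee_rot: [[-0.64, -0.769, 0.0], [-0.769, 0.64, -0.0], [0.0, -0.0, -1.0]]
wrist_force: [0.2, -0.3, -0.8]
gripper_width: 0.001
```

Request:
{"fn": "play_rows", "kwargs": {
  "deltas": [
    [0,0,0.03,0,0,0,0],
    [0,0,0.03,0,0,0,0]
  ]
}}

```text
time_s: 3.6
tcp_pos: [0.5656, -0.2699, 0.0261]
ee_rot: [[-0.64, -0.768, -0.0], [-0.768, 0.64, 0.0], [0.0, 0.0, -1.0]]
wrist_force: [-0.7, 0.5, 1.1]
gripper_width: 0.002
```

Request:
{"fn": "play_rows", "kwargs": {
  "deltas": [
    [0,0,0.03,0,0,0,0],
    [0,0,0.03,0,0,0,0]
  ]
}}

```text
time_s: 3.8
tcp_pos: [0.5656, -0.2699, 0.0253]
ee_rot: [[-0.64, -0.768, -0.0], [-0.768, 0.64, 0.0], [0.0, 0.0, -1.0]]
wrist_force: [0.4, -0.2, -0.6]
gripper_width: 0.006
```

Request:
{"fn": "play_rows", "kwargs": {
  "deltas": [
    [0,0,0.02,0,0,0,0],
    [0,0,0.02,0,0,0,0]
  ]
}}

```text
time_s: 4.0
tcp_pos: [0.5656, -0.2699, 0.0249]
ee_rot: [[-0.64, -0.768, -0.0], [-0.768, 0.64, 0.0], [0.0, 0.0, -1.0]]
wrist_force: [-0.3, -0.1, 0.5]
gripper_width: 0.007
```

Request:
{"fn": "play_rows", "kwargs": {
  "deltas": [
    [0,0,0.02,0,0,0,0],
    [0,0,0.02,0,0,0,0]
  ]
}}

```text
time_s: 4.2
tcp_pos: [0.5656, -0.2699, 0.0244]
ee_rot: [[-0.64, -0.768, -0.0], [-0.768, 0.64, 0.0], [0.0, 0.0, -1.0]]
wrist_force: [0.2, 0.3, 0.4]
gripper_width: 0.009
```

Request:
{"fn": "play_rows", "kwargs": {
  "deltas": [
    [0,0,0.02,0,0,0,0],
    [0,0,0.02,0,0,0,0]
  ]
}}

```text
time_s: 4.4
tcp_pos: [0.5656, -0.2699, 0.0239]
ee_rot: [[-0.64, -0.768, -0.0], [-0.768, 0.64, 0.0], [0.0, 0.0, -1.0]]
wrist_force: [0.3, 0.1, 0.0]
gripper_width: 0.004
```

```bash
python3 - <<'E'
from h import *
s=r.sense();print(np.round(s["tcp_pos"],4),np.round(s["wrist_force"],2))
grab("side","side3",(235,200,315,260),8)
d=grab("wrist","wr3",(0,0,512,384),1.5)
print(np.round(d["T_tool_cam"],3).tolist())
E
```

```text
[ 0.5656 -0.2699  0.0239] [0.3  0.13 0.03]
[[-0.001, -0.962, -0.274, 0.076], [1.0, -0.0, -0.001, 0.0], [0.001, -0.274, 0.962, -0.191], [0.0, 0.0, 0.0, 1.0]]
```

View pics/side3.png

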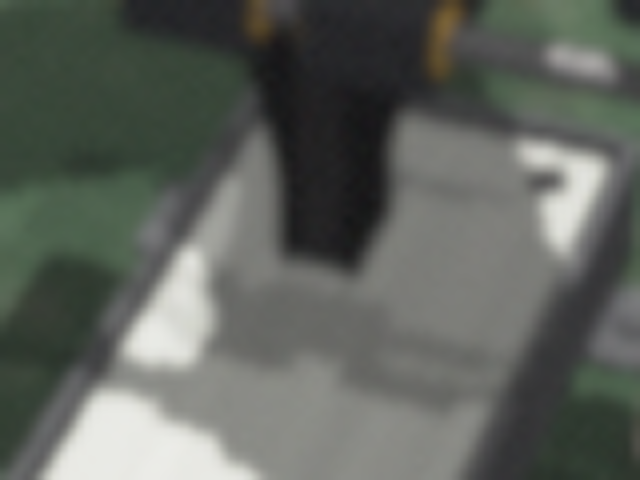

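View pics/wr3.png

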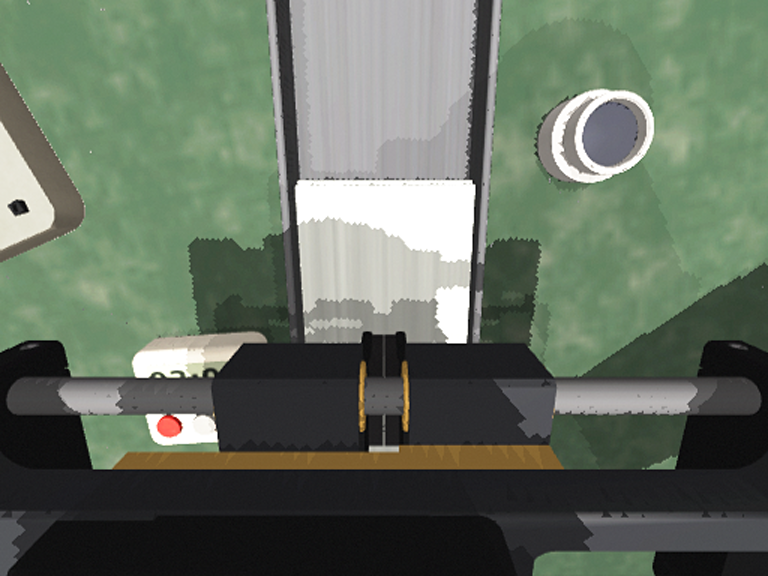

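The side view shows the tips at about (275,234), still just above the face, and the wrist view shows the fingers centred. I'll keep going down.

Request:
{"fn": "play_rows", "kwargs": {
  "deltas": [
    [0,0,0.02,0,0,0,0],
    [0,0,0.02,0,0,0,0]
  ]
}}

```text
time_s: 4.7
tcp_pos: [0.5656, -0.2699, 0.0234]
ee_rot: [[-0.64, -0.768, -0.0], [-0.768, 0.64, 0.0], [0.0, 0.0, -1.0]]
wrist_force: [0.8, -0.4, -0.1]
gripper_width: 0.004
```

Request:
{"fn": "play_rows", "kwargs": {
  "deltas": [
    [0,0,0.02,0,0,0,0],
    [0,0,0.02,0,0,0,0]
  ]
}}

```text
time_s: 4.9
tcp_pos: [0.5656, -0.2699, 0.0229]
ee_rot: [[-0.64, -0.768, -0.0], [-0.768, 0.64, 0.0], [0.0, 0.0, -1.0]]
wrist_force: [-0.2, -0.3, -0.5]
gripper_width: 0.005
```

Request:
{"fn": "play_rows", "kwargs": {
  "deltas": [
    [0,0,0.02,0,0,0,0],
    [0,0,0.02,0,0,0,0]
  ]
}}

```text
time_s: 5.1
tcp_pos: [0.5656, -0.2699, 0.0223]
ee_rot: [[-0.64, -0.768, -0.0], [-0.768, 0.64, 0.0], [0.0, 0.0, -1.0]]
wrist_force: [-0.3, 0.0, -0.1]
gripper_width: 0.005
```

Request:
{"fn": "play_rows", "kwargs": {
  "deltas": [
    [0,0,0.02,0,0,0,0],
    [0,0,0.02,0,0,0,0]
  ]
}}

```text
time_s: 5.3
tcp_pos: [0.5656, -0.2699, 0.0219]
ee_rot: [[-0.64, -0.768, -0.0], [-0.768, 0.64, 0.0], [0.0, 0.0, -1.0]]
wrist_force: [0.2, 0.2, -0.2]
gripper_width: 0.003
```

```bash
python3 - <<'E'
from h import *
d=grab("side","side4",(235,200,315,260),8)
s=r.sense();p=np.array(s["tcp_pos"]);print(p,s["wrist_force"])
for dz in (0,.003,.006,.01):
    print(dz,(proj(d,p+[0,0,dz])-[235,200])*8)
E
```

```text
[ 0.56558962 -0.26991599  0.0218888 ] [0.42318842 0.49624818 0.08974955]
0 [[334.19790399 335.9888625 ]]
0.003 [[334.29383445 325.83273761]]
0.006 [[334.39016399 315.63436362]]
0.01 [[334.51922845 301.97035386]]
```

View pics/side4.png

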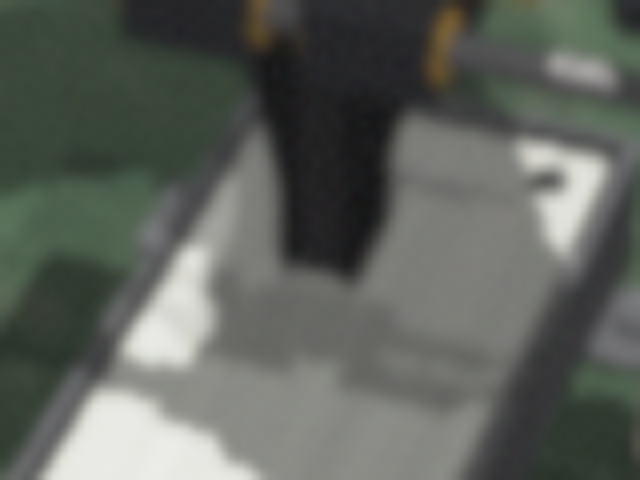

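```bash
python3 - <<'E'
from h import *
d=grab("wrist","wr4",(200,180,320,300),5)
M=np.linalg.inv(np.array(d["T_tool_cam"]));K=np.array(d["camera_matrix"])
for x in(-.0095,0,.0095):
  for z in (0,-.005,-.01,-.018):
    c=M@[x,0,z,1];u=K@c[:3];uv=u[:2]/u[2];print(x,z,uv.round(1),((uv-[200,180])*5).round())
E
```

```text
-0.0095 0 [255.7 232.8] [278. 264.]
-0.0095 -0.005 [255.7 235.6] [278. 278.]
-0.0095 -0.01 [255.7 238.4] [278. 292.]
-0.0095 -0.018 [255.7 243.3] [278. 317.]
0 0 [255.7 221.4] [278. 207.]
0 -0.005 [255.7 223.8] [278. 219.]
0 -0.01 [255.7 226.5] [278. 232.]
0 -0.018 [255.7 230.9] [278. 255.]
0.0095 0 [255.6 209.6] [278. 148.]
0.0095 -0.005 [255.6 211.8] [278. 159.]
0.0095 -0.01 [255.6 214.1] [278. 171.]
0.0095 -0.018 [255.6 218.2] [278. 191.]
```

View pics/wr4.png

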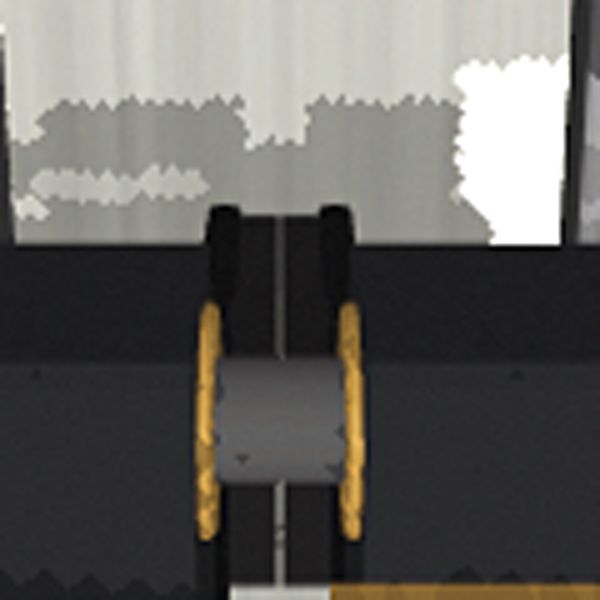

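Both views put the real fingertips about 18 to 20 mm above the nominal TCP, so contact will come lower. I'll continue carefully.

Request:
{"fn": "play_rows", "kwargs": {
  "deltas": [
    [0,0,0.04,0,0,0,0],
    [0,0,0.08,0,0,0,0],
    [0,0,0.12,0,0,0,0],
    [0,0,0.12,0,0,0,0]
  ]
}}

```text
time_s: 5.8
tcp_pos: [0.5655, -0.2698, 0.0187]
ee_rot: [[-0.64, -0.768, -0.001], [-0.768, 0.64, 0.0], [0.0, 0.0, -1.0]]
wrist_force: [-0.9, -0.1, 0.3]
gripper_width: 0.004
```

```bash
python3 - <<'E'
from h import *
d=grab("side","side5",(235,200,315,260),8)
d=grab("top","top5",(265,130,345,190),8)
d=grab("wrist","wr5",(200,180,320,300),5)
s=r.sense();p=np.array(s["tcp_pos"]);print(p,s["wrist_force"])
E
```

```text
[ 0.56565745 -0.26991924  0.01896444] [-0.07047017  0.38805497  1.30572999]
```

View pics/side5.png

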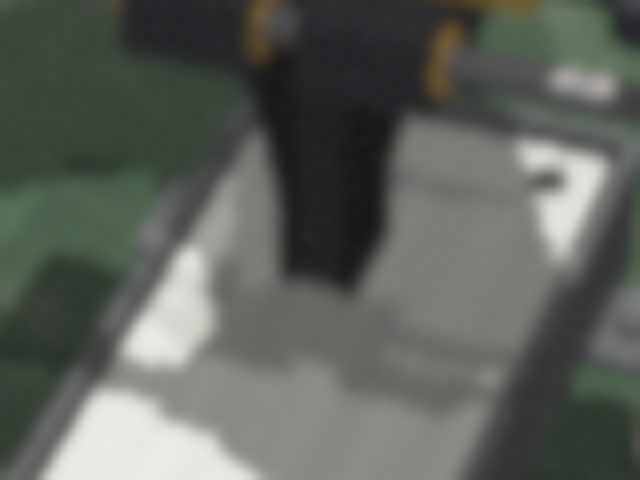

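View pics/wr5.png

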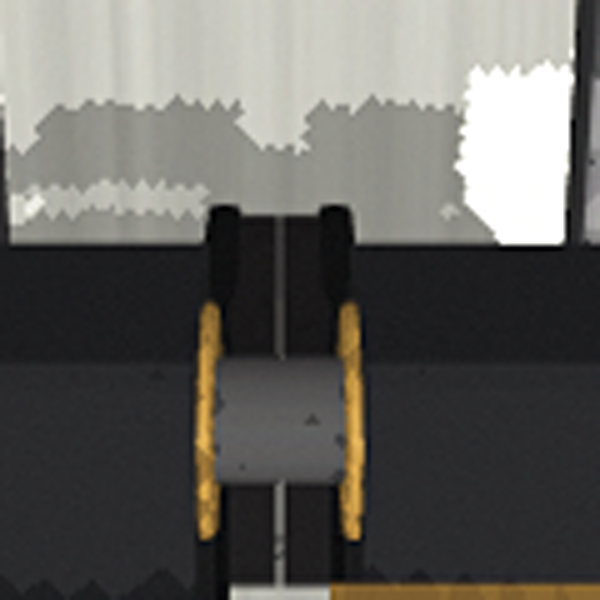

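The tip is at crop (320,290), and contact would show at v≈320 to 335. That leaves about 8 to 13 mm.

Request:
{"fn": "play_rows", "kwargs": {
  "deltas": [
    [0,0,0.05,0,0,0,0],
    [0,0,0.1,0,0,0,0],
    [0,0,0.15,0,0,0,0],
    [0,0,0.19,0,0,0,0],
    [0,0,0.19,0,0,0,0]
  ]
}}

```text
time_s: 6.45
tcp_pos: [0.5655, -0.2699, 0.0139]
ee_rot: [[-0.64, -0.768, -0.0], [-0.768, 0.64, 0.0], [0.0, 0.0, -1.0]]
wrist_force: [0.0, 0.1, -0.1]
gripper_width: 0.005
```

Request:
{"fn": "play_rows", "kwargs": {
  "deltas": [
    [0,0,0.03,0,0,0,0],
    [0,0,0.03,0,0,0,0]
  ]
}}

```text
time_s: 6.65
tcp_pos: [0.5656, -0.2699, 0.0134]
ee_rot: [[-0.64, -0.768, -0.0], [-0.768, 0.64, 0.0], [0.0, 0.0, -1.0]]
wrist_force: [0.9, 0.5, -0.2]
gripper_width: 0.006
```

Request:
{"fn": "play_rows", "kwargs": {
  "deltas": [
    [0,0,0.04,0,0,0,0],
    [0,0,0.04,0,0,0,0]
  ]
}}

```text
time_s: 6.85
tcp_pos: [0.5655, -0.2699, 0.0123]
ee_rot: [[-0.64, -0.768, -0.0], [-0.768, 0.64, 0.0], [0.0, 0.0, -1.0]]
wrist_force: [0.9, 0.2, -0.0]
gripper_width: 0.006
```

Request:
{"fn": "play_rows", "kwargs": {
  "deltas": [
    [0,0,0.04,0,0,0,0],
    [0,0,0.04,0,0,0,0]
  ]
}}

```text
time_s: 7.05
tcp_pos: [0.5655, -0.2699, 0.0113]
ee_rot: [[-0.64, -0.768, -0.0], [-0.768, 0.64, 0.0], [0.0, 0.0, -1.0]]
wrist_force: [0.2, -0.4, -0.0]
gripper_width: 0.005
```

Request:
{"fn": "play_rows", "kwargs": {
  "deltas": [
    [0,0,0.03,0,0,0,0],
    [0,0,0.03,0,0,0,0]
  ]
}}

```text
time_s: 7.25
tcp_pos: [0.5656, -0.2699, 0.0106]
ee_rot: [[-0.64, -0.768, -0.0], [-0.768, 0.64, 0.0], [0.0, 0.0, -1.0]]
wrist_force: [-0.4, 0.3, -0.3]
gripper_width: 0.006
```

Request:
{"fn": "play_rows", "kwargs": {
  "deltas": [
    [0,0,0.03,0,0,0,0],
    [0,0,0.03,0,0,0,0]
  ]
}}

```text
time_s: 7.45
tcp_pos: [0.5656, -0.2699, 0.0099]
ee_rot: [[-0.64, -0.768, -0.0], [-0.768, 0.64, 0.0], [0.0, 0.0, -1.0]]
wrist_force: [0.4, 0.2, -1.2]
gripper_width: 0.005
```

Request:
{"fn": "play_rows", "kwargs": {
  "deltas": [
    [0,0,0.02,0,0,0,0],
    [0,0,0.02,0,0,0,0]
  ]
}}

```text
time_s: 7.65
tcp_pos: [0.5656, -0.2699, 0.0094]
ee_rot: [[-0.64, -0.768, -0.0], [-0.768, 0.64, 0.0], [0.0, 0.0, -1.0]]
wrist_force: [0.2, 0.2, -0.2]
gripper_width: 0.004
```

```bash
python3 - <<'E'
from h import *
d=grab("side","side6",(235,200,315,260),8)
d=grab("top","top6",(265,130,345,190),8)
s=r.sense();p=np.array(s["tcp_pos"]);print(p,s["wrist_force"])
E
```

```text
[ 0.5656276  -0.26992703  0.00944743] [-0.12405198  0.24826204 -0.36638756]
```

View pics/side6.png

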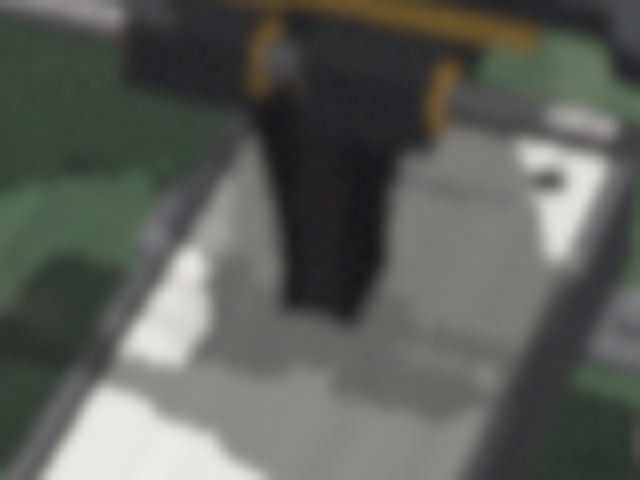

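The tip edge is at about (322,318), still slightly above contact.

Request:
{"fn": "play_rows", "kwargs": {
  "deltas": [
    [0,0,0.03,0,0,0,0],
    [0,0,0.03,0,0,0,0]
  ]
}}

```text
time_s: 7.95
tcp_pos: [0.5655, -0.2699, 0.0086]
ee_rot: [[-0.64, -0.768, -0.0], [-0.768, 0.64, 0.0], [0.0, 0.0, -1.0]]
wrist_force: [-0.7, -0.5, 0.4]
gripper_width: 0.007
```

Request:
{"fn": "play_rows", "kwargs": {
  "deltas": [
    [0,0,0.02,0,0,0,0],
    [0,0,0.02,0,0,0,0]
  ]
}}

```text
time_s: 8.15
tcp_pos: [0.5656, -0.2699, 0.0081]
ee_rot: [[-0.64, -0.768, -0.0], [-0.768, 0.64, 0.0], [0.0, 0.0, -1.0]]
wrist_force: [-1.0, 0.2, 0.4]
gripper_width: 0.009
```

Request:
{"fn": "play_rows", "kwargs": {
  "deltas": [
    [0,0,0.02,0,0,0,0],
    [0,0,0.02,0,0,0,0]
  ]
}}

```text
time_s: 8.35
tcp_pos: [0.5656, -0.2699, 0.0076]
ee_rot: [[-0.64, -0.768, -0.0], [-0.768, 0.64, 0.0], [0.0, 0.0, -1.0]]
wrist_force: [-0.4, -0.5, -0.2]
gripper_width: 0.003
```

Request:
{"fn": "play_rows", "kwargs": {
  "deltas": [
    [0,0,0.02,0,0,0,0],
    [0,0,0.02,0,0,0,0]
  ]
}}

```text
time_s: 8.55
tcp_pos: [0.5656, -0.2699, 0.0071]
ee_rot: [[-0.64, -0.768, -0.0], [-0.768, 0.64, 0.0], [0.0, 0.0, -1.0]]
wrist_force: [-1.0, -0.6, -0.8]
gripper_width: 0.004
```

Request:
{"fn": "play_rows", "kwargs": {
  "deltas": [
    [0,0,0.03,0,0,0,0],
    [0,0,0.03,0,0,0,0]
  ]
}}

```text
time_s: 8.75
tcp_pos: [0.5655, -0.2699, 0.0063]
ee_rot: [[-0.64, -0.768, -0.0], [-0.768, 0.64, 0.0], [0.0, 0.0, -1.0]]
wrist_force: [0.7, -0.5, -0.3]
gripper_width: 0.007
```

Request:
{"fn": "play_rows", "kwargs": {
  "deltas": [
    [0,0,0.02,0,0,0,0],
    [0,0,0.02,0,0,0,0]
  ]
}}

```text
time_s: 8.95
tcp_pos: [0.5656, -0.2699, 0.0059]
ee_rot: [[-0.64, -0.768, -0.0], [-0.768, 0.64, 0.0], [0.0, 0.0, -1.0]]
wrist_force: [0.2, -0.2, -0.2]
gripper_width: 0.003
```

Request:
{"fn": "play_rows", "kwargs": {
  "deltas": [
    [0,0,0.02,0,0,0,0],
    [0,0,0.02,0,0,0,0]
  ]
}}

```text
time_s: 9.15
tcp_pos: [0.5656, -0.2699, 0.0054]
ee_rot: [[-0.64, -0.768, -0.0], [-0.768, 0.64, 0.0], [0.0, 0.0, -1.0]]
wrist_force: [-0.2, 0.1, -0.6]
gripper_width: 0.009
```

```bash
python3 - <<'E'
from h import *
d=grab("side","side7",(235,200,315,260),8)
d=grab("top","top7",(255,130,355,205),8)
s=r.sense();p=np.array(s["tcp_pos"]);print(p,s["wrist_force"],np.round(s["effort"],2))
E
```

```text
[ 0.56561426 -0.26990425  0.00544072] [0.34640059 0.59617099 0.42808117] [-0.000e+00 -4.353e+01  1.438e+01  3.240e+00 -1.000e-02 -0.000e+00]
```

View pics/side7.png

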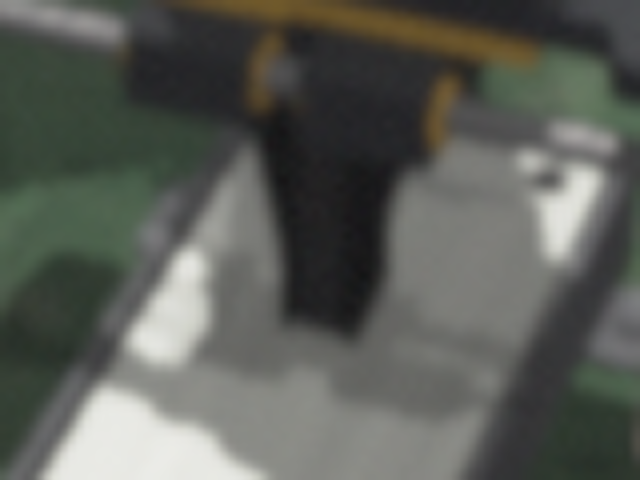

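View pics/top7.png

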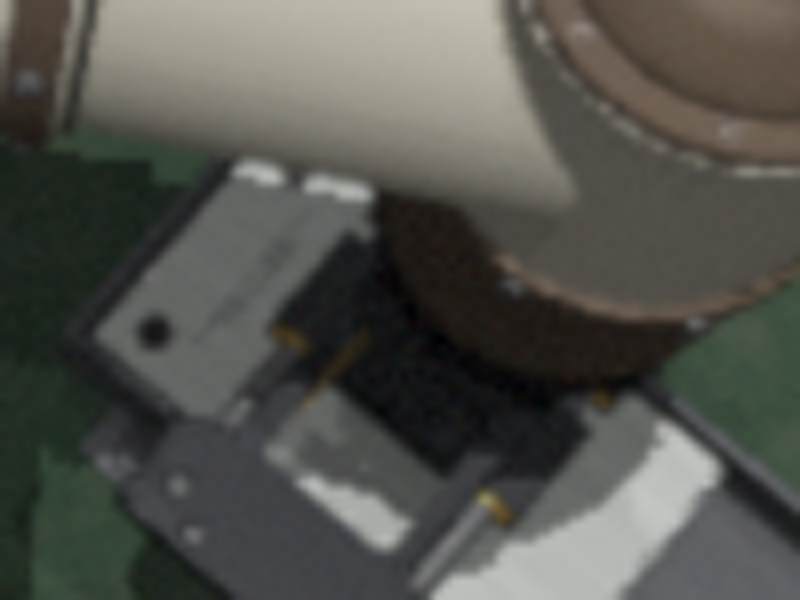

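The tip is at v≈332 and contact is expected at about 338. I'll take fine steps.

Request:
{"fn": "play_rows", "kwargs": {
  "deltas": [
    [0,0,0.02,0,0,0,0],
    [0,0,0.02,0,0,0,0]
  ]
}}

```text
time_s: 9.45
tcp_pos: [0.5656, -0.2699, 0.0049]
ee_rot: [[-0.64, -0.768, -0.0], [-0.768, 0.64, 0.0], [0.0, 0.0, -1.0]]
wrist_force: [0.7, -1.0, 0.4]
gripper_width: 0.004
```

Request:
{"fn": "play_rows", "kwargs": {
  "deltas": [
    [0,0,0.02,0,0,0,0],
    [0,0,0.02,0,0,0,0]
  ]
}}

```text
time_s: 9.65
tcp_pos: [0.5655, -0.2699, 0.0043]
ee_rot: [[-0.64, -0.768, -0.0], [-0.768, 0.64, 0.0], [0.0, 0.0, -1.0]]
wrist_force: [0.1, 0.2, 0.2]
gripper_width: 0.004
```

Request:
{"fn": "play_rows", "kwargs": {
  "deltas": [
    [0,0,0.02,0,0,0,0],
    [0,0,0.02,0,0,0,0]
  ]
}}

```text
time_s: 9.85
tcp_pos: [0.5656, -0.2699, 0.0039]
ee_rot: [[-0.64, -0.768, -0.0], [-0.768, 0.64, 0.0], [0.0, 0.0, -1.0]]
wrist_force: [-0.2, -0.3, -0.8]
gripper_width: 0.004
```

Request:
{"fn": "play_rows", "kwargs": {
  "deltas": [
    [0,0,0.02,0,0,0,0],
    [0,0,0.02,0,0,0,0]
  ]
}}

```text
time_s: 10.05
tcp_pos: [0.5656, -0.2699, 0.0034]
ee_rot: [[-0.64, -0.768, -0.0], [-0.768, 0.64, 0.0], [0.0, 0.0, -1.0]]
wrist_force: [0.3, -0.2, -1.2]
gripper_width: 0.006
```

Request:
{"fn": "play_rows", "kwargs": {
  "deltas": [
    [0,0,0.02,0,0,0,0],
    [0,0,0.02,0,0,0,0]
  ]
}}

```text
time_s: 10.25
tcp_pos: [0.5656, -0.2699, 0.0028]
ee_rot: [[-0.64, -0.768, -0.0], [-0.768, 0.64, 0.0], [0.0, 0.0, -1.0]]
wrist_force: [0.4, 0.3, 0.5]
gripper_width: 0.006
```

Request:
{"fn": "play_rows", "kwargs": {
  "deltas": [
    [0,0,0.02,0,0,0,0],
    [0,0,0.02,0,0,0,0]
  ]
}}

```text
time_s: 10.45
tcp_pos: [0.5656, -0.2699, 0.0024]
ee_rot: [[-0.64, -0.768, -0.0], [-0.768, 0.64, 0.0], [0.0, 0.0, -1.0]]
wrist_force: [-0.5, -0.6, -0.1]
gripper_width: 0.004
```

Request:
{"fn": "play_rows", "kwargs": {
  "deltas": [
    [0,0,0.02,0,0,0,0],
    [0,0,0.02,0,0,0,0]
  ]
}}

```text
time_s: 10.65
tcp_pos: [0.5656, -0.2699, 0.0019]
ee_rot: [[-0.64, -0.768, -0.0], [-0.768, 0.64, 0.0], [0.0, 0.0, -1.0]]
wrist_force: [-0.4, 0.6, 0.3]
gripper_width: 0.006
```

Request:
{"fn": "play_rows", "kwargs": {
  "deltas": [
    [0,0,0.02,0,0,0,0],
    [0,0,0.02,0,0,0,0]
  ]
}}

```text
time_s: 10.85
tcp_pos: [0.5656, -0.2699, 0.0014]
ee_rot: [[-0.64, -0.768, -0.0], [-0.768, 0.64, 0.0], [0.0, 0.0, -1.0]]
wrist_force: [-0.6, 0.3, -0.5]
gripper_width: 0.004
```

Request:
{"fn": "play_rows", "kwargs": {
  "deltas": [
    [0,0,0.02,0,0,0,0],
    [0,0,0.02,0,0,0,0]
  ]
}}

```text
time_s: 11.05
tcp_pos: [0.5656, -0.2699, 0.0008]
ee_rot: [[-0.64, -0.768, -0.0], [-0.768, 0.64, 0.0], [0.0, 0.0, -1.0]]
wrist_force: [1.1, 0.3, 0.0]
gripper_width: 0.009
```

```bash
python3 - <<'E'
from h import *
d=grab("side","side8",(235,200,315,260),8)
s=r.sense();p=np.array(s["tcp_pos"]);print(p,s["wrist_force"])
R=np.array(s["ee_rot"])
for x in (-.0095,0,.0095):
  for y in (-.015,.015):
    q=p+R@[x,y,0];q[2]=.027;print(x,y,(proj(d,q)-[235,200])*8)
E
```

```text
[ 0.56560837 -0.26989371  0.0009263 ] [-0.34402589 -0.34779576  0.68442454]
-0.0095 -0.015 [[412.54743855 307.90981623]]
-0.0095 0.015 [[286.13135687 276.66045083]]
0 -0.015 [[398.38887551 334.55071319]]
0 0.015 [[271.0846703  302.77145482]]
0.0095 -0.015 [[383.99435759 361.63558526]]
0.0095 0.015 [[255.78983139 329.31308562]]
```

View pics/side8.png

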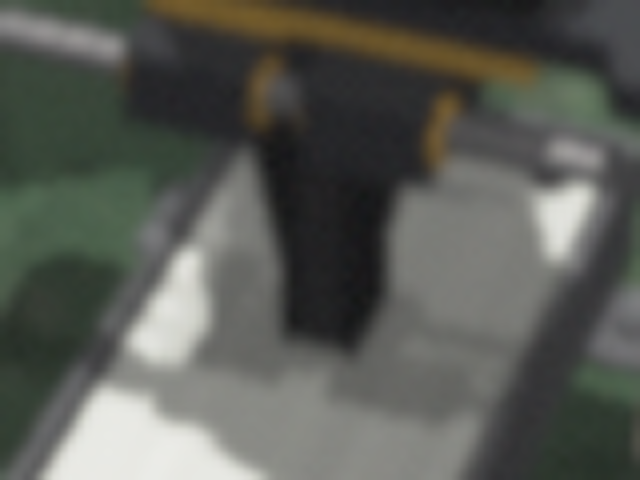

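The tip edge is at v≈343 and predicted contact is about 345. I'm nearly there.

Request:
{"fn": "play_rows", "kwargs": {
  "deltas": [
    [0,0,0.02,0,0,0,0],
    [0,0,0.02,0,0,0,0]
  ]
}}

```text
time_s: 11.3
tcp_pos: [0.5656, -0.2699, 0.0004]
ee_rot: [[-0.64, -0.768, -0.0], [-0.768, 0.64, 0.0], [0.0, 0.0, -1.0]]
wrist_force: [0.3, 0.7, -1.1]
gripper_width: 0.003
```

Request:
{"fn": "play_rows", "kwargs": {
  "deltas": [
    [0,0,0.02,0,0,0,0],
    [0,0,0.02,0,0,0,0]
  ]
}}

```text
time_s: 11.5
tcp_pos: [0.5655, -0.2699, -0.0001]
ee_rot: [[-0.64, -0.768, -0.0], [-0.768, 0.64, 0.0], [0.0, 0.0, -1.0]]
wrist_force: [1.0, 0.2, -0.5]
gripper_width: 0.005
```

Request:
{"fn": "play_rows", "kwargs": {
  "deltas": [
    [0,0,0.02,0,0,0,0],
    [0,0,0.02,0,0,0,0]
  ]
}}

```text
time_s: 11.7
tcp_pos: [0.5656, -0.2699, -0.0006]
ee_rot: [[-0.64, -0.768, -0.0], [-0.768, 0.64, 0.0], [0.0, 0.0, -1.0]]
wrist_force: [-0.3, 0.3, -0.1]
gripper_width: 0.005
```

Request:
{"fn": "play_rows", "kwargs": {
  "deltas": [
    [0,0,0.02,0,0,0,0],
    [0,0,0.02,0,0,0,0]
  ]
}}

```text
time_s: 11.9
tcp_pos: [0.5656, -0.2699, -0.0011]
ee_rot: [[-0.64, -0.768, -0.0], [-0.768, 0.64, 0.0], [0.0, 0.0, -1.0]]
wrist_force: [-1.0, -1.3, -0.1]
gripper_width: 0.006
```

Request:
{"fn": "play_rows", "kwargs": {
  "deltas": [
    [0,0,0.02,0,0,0,0],
    [0,0,0.02,0,0,0,0]
  ]
}}

```text
time_s: 12.1
tcp_pos: [0.5657, -0.2699, -0.0015]
ee_rot: [[-0.64, -0.768, 0.0], [-0.768, 0.64, -0.0], [-0.0, -0.0, -1.0]]
wrist_force: [0.8, 0.5, 0.9]
gripper_width: 0.004
```

Request:
{"fn": "play_rows", "kwargs": {
  "deltas": [
    [0,0,0.02,0,0,0,0],
    [0,0,0.02,0,0,0,0]
  ]
}}

```text
time_s: 12.3
tcp_pos: [0.5657, -0.2699, -0.0016]
ee_rot: [[-0.64, -0.769, 0.0], [-0.769, 0.64, -0.0], [0.0, -0.0, -1.0]]
wrist_force: [-0.3, 0.2, 3.5]
gripper_width: 0.007
```

```bash
python3 - <<'E'
from h import *
d=grab("side","side9",(235,200,315,260),8)
d=grab("wrist","wr9",(0,0,512,384),1.5)
s=r.sense();p=np.array(s["tcp_pos"]);print(p,s["wrist_force"],s["moment"])
E
```

```text
[ 0.56567083 -0.26992567 -0.00161842] [-1.42949774  0.62452749  4.59106034] [ 0.31905425  0.38227708 -0.00157498]
```

View pics/side9.png

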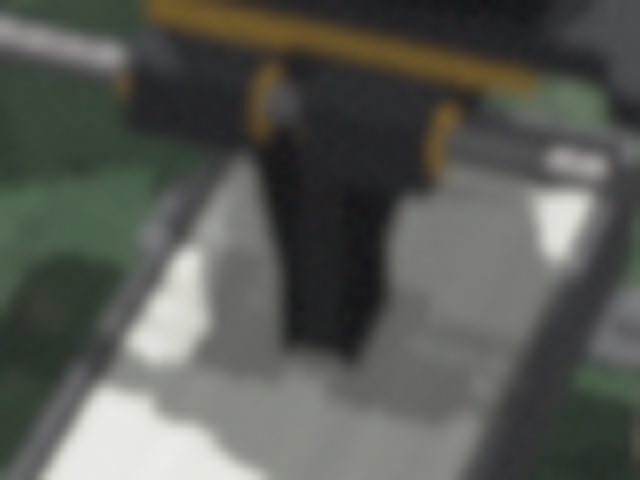

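View pics/wr9.png

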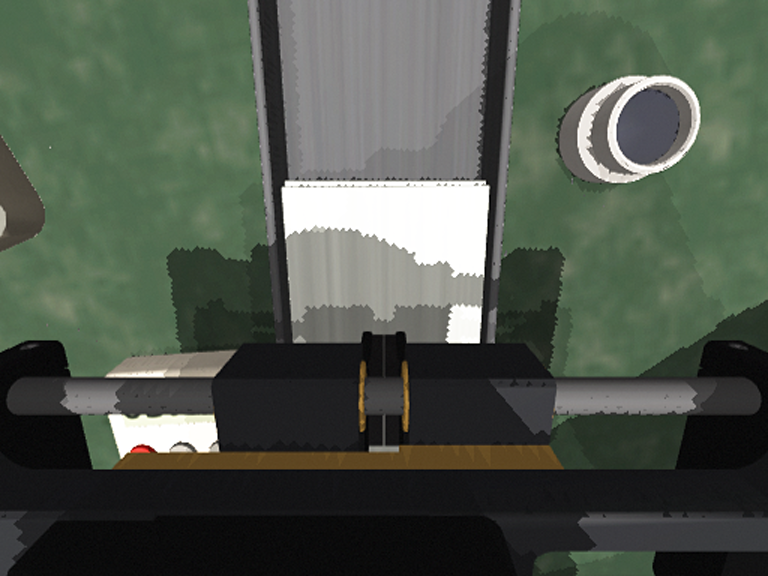

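Contact: the force is 4 N at TCP z≈-1.6 mm, so the tips are about 28.5 mm short of the nominal TCP. I'll press to about 10 N.

Request:
{"fn": "play_rows", "kwargs": {
  "deltas": [
    [0,0,0.02,0,0,0,0],
    [0,0,0.03,0,0,0,0],
    [0,0,0.03,0,0,0,0]
  ]
}}

```text
time_s: 12.7
tcp_pos: [0.566, -0.2701, -0.0016]
ee_rot: [[-0.64, -0.769, 0.001], [-0.769, 0.64, -0.001], [-0.0, -0.001, -1.0]]
wrist_force: [-1.5, 1.5, 6.1]
gripper_width: 0.004
```

Request:
{"fn": "play_rows", "kwargs": {
  "deltas": [
    [0,0,0.02,0,0,0,0],
    [0,0,0.03,0,0,0,0],
    [0,0,0.03,0,0,0,0]
  ]
}}

```text
time_s: 13.0
tcp_pos: [0.5664, -0.2703, -0.0017]
ee_rot: [[-0.639, -0.769, 0.002], [-0.769, 0.639, -0.001], [-0.0, -0.002, -1.0]]
wrist_force: [-2.5, 0.8, 9.6]
gripper_width: 0.004
```

Request:
{"fn": "play_rows", "kwargs": {
  "deltas": [
    [0.03,0,0.015,0,0,0,0],
    [0.1,0,0.015,0,0,0,0],
    [0.2,0,0.015,0,0,0,0],
    [0.2,0,0.015,0,0,0,0]
  ]
}}

```text
time_s: 13.4
tcp_pos: [0.5652, -0.2744, -0.0017]
ee_rot: [[-0.639, -0.769, 0.006], [-0.769, 0.639, -0.002], [-0.002, -0.006, -1.0]]
wrist_force: [0.4, 1.3, 8.3]
gripper_width: 0.006
```

Request:
{"fn": "play_rows", "kwargs": {
  "deltas": [
    [0,0.0,0.02,0,0,0,0],
    [0.1,0.02,0.02,0,0,0,0],
    [0.2,0.04,0.02,0,0,0,0],
    [0.3,0.05,0.02,0,0,0,0],
    [0.3,0.05,0.02,0,0,0,0]
  ]
}}

```text
time_s: 13.9
tcp_pos: [0.5603, -0.2797, -0.0016]
ee_rot: [[-0.639, -0.769, 0.008], [-0.769, 0.639, -0.003], [-0.003, -0.008, -1.0]]
wrist_force: [1.3, 0.8, 9.2]
gripper_width: 0.006
```

```bash
python3 - <<'E'
from h import *
d=grab("side","side10",(185,170,325,350),3.3)
s=r.sense();p=np.array(s["tcp_pos"]);print(p,s["wrist_force"],s["moment"])
E
```

```text
[ 0.56031449 -0.27968091 -0.00164815] [-0.02540863  0.5037447   9.35682239] [ 0.29307775 -0.26326209 -0.04423733]
```

View pics/side10.png

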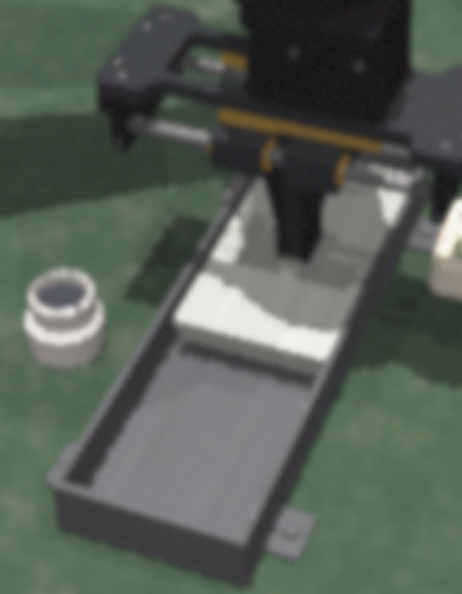

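```bash
python3 - <<'E'
from h import *
d=grab("side","side11",(230,250,300,290),10)
d=grab("wrist","wr11",(170,100,340,240),4.5)
E
```

```text
(no output)
```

View pics/side11.png

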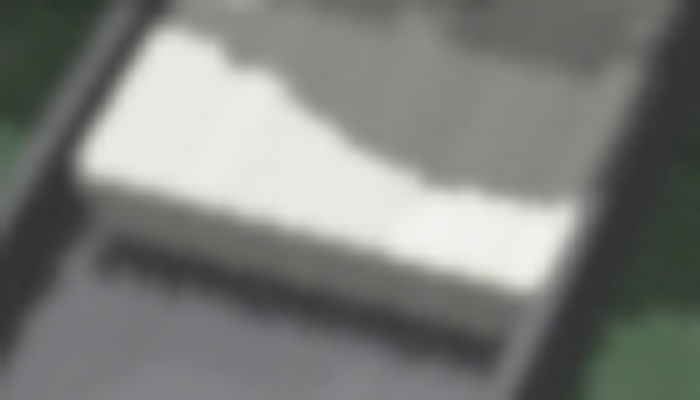

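View pics/wr11.png

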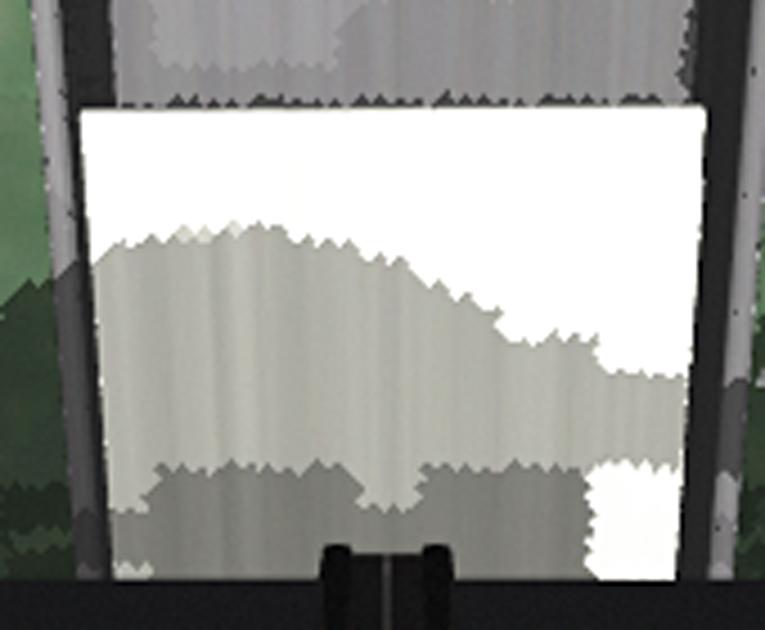

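```bash
cat >> h.py <<'E'
f=np.array([-.640,-.768,0]);n=np.array([.768,-.640,0]);C0=np.array([.5655,-.2700,0])
E
python3 - <<'E'
from h import *
d=r.capture("side")
for lbl,sx in (("shift0",75),("shift11",86)):
  for z in (27,21,15,9,3):
    print(lbl,z,[((proj(d,C0+f*sx*1e-3+n*y+[0,0,z*1e-3])[0]-[230,250]+.5)*10-.5).round().tolist() for y in (.041,-.041)])
E
```

```text
shift0 27 [[550.0, 247.0], [90.0, 122.0]]
shift0 21 [[550.0, 273.0], [91.0, 148.0]]
shift0 15 [[549.0, 299.0], [93.0, 174.0]]
shift0 9 [[548.0, 325.0], [94.0, 199.0]]
shift0 3 [[548.0, 350.0], [95.0, 224.0]]
shift11 27 [[528.0, 293.0], [63.0, 166.0]]
shift11 21 [[527.0, 319.0], [65.0, 191.0]]
shift11 15 [[527.0, 345.0], [66.0, 217.0]]
shift11 9 [[526.0, 371.0], [68.0, 242.0]]
shift11 3 [[526.0, 396.0], [69.0, 268.0]]
```

```bash
python3 - <<'E'
from h import *
d=r.capture("side");g=cv2.cvtColor(d["pixels"],cv2.COLOR_RGB2GRAY)
# profiles at projected lateral positions
for y in (.025,0,-.025):
    a=proj(d,C0+f*.086+n*y+[0,0,.027])[0];u=int(round(a[0]));v=int(round(a[1]))
    print(y,round(a[1],1),[(v+k,int(g[v+k,u])) for k in range(-3,12)])
    print("  shift0 stack z21,15,9,3 :",[proj(d,C0+f*.075+n*y+[0,0,z])[0][1].round(1) for z in(.021,.015,.009,.003)]," s86:",[proj(d,C0+f*.086+n*y+[0,0,z])[0][1].round(1) for z in(.021,.015,.009,.003)])
c=g[255:290,230:300];c=np.clip(c.astype(float)*1.6,0,255).astype(np.uint8)
cv2.imwrite("pics/side12.png",cv2.resize(np.clip((g[250:292,230:300].astype(float)-20)*1.9,0,255).astype(np.uint8),None,fx=11,fy=11,interpolation=0))
d=r.capture("wrist");g=d["pixels"][:,:,::-1];cv2.imwrite("pics/wr12.png",cv2.resize(g[110:140,180:330],None,fx=5,fy=12,interpolation=0))
E
```

```text
0.025 276.3 [(273, 241), (274, 240), (275, 231), (276, 199), (277, 147), (278, 117), (279, 109), (280, 104), (281, 94), (282, 77), (283, 63), (284, 66), (285, 80), (286, 101), (287, 116)]
  shift0 stack z21,15,9,3 : [np.float64(274.4), np.float64(276.9), np.float64(279.5), np.float64(282.0)]  s86: [np.float64(278.9), np.float64(281.5), np.float64(284.0), np.float64(286.6)]
0 272.4 [(269, 233), (270, 233), (271, 227), (272, 198), (273, 148), (274, 116), (275, 109), (276, 105), (277, 96), (278, 79), (279, 64), (280, 65), (281, 76), (282, 95), (283, 112)]
  shift0 stack z21,15,9,3 : [np.float64(270.5), np.float64(273.1), np.float64(275.6), np.float64(278.2)]  s86: [np.float64(275.0), np.float64(277.6), np.float64(280.1), np.float64(282.6)]
-0.025 268.5 [(266, 232), (267, 227), (268, 202), (269, 156), (270, 121), (271, 110), (272, 104), (273, 95), (274, 80), (275, 65), (276, 63), (277, 72), (278, 91), (279, 105), (280, 115)]
  shift0 stack z21,15,9,3 : [np.float64(266.7), np.float64(269.3), np.float64(271.9), np.float64(274.4)]  s86: [np.float64(271.1), np.float64(273.7), np.float64(276.2), np.float64(278.8)]
```

View pics/side12.png

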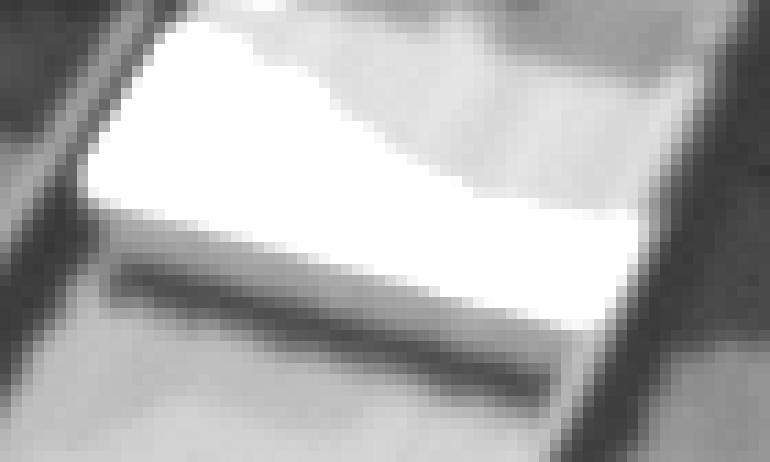

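View pics/wr12.png

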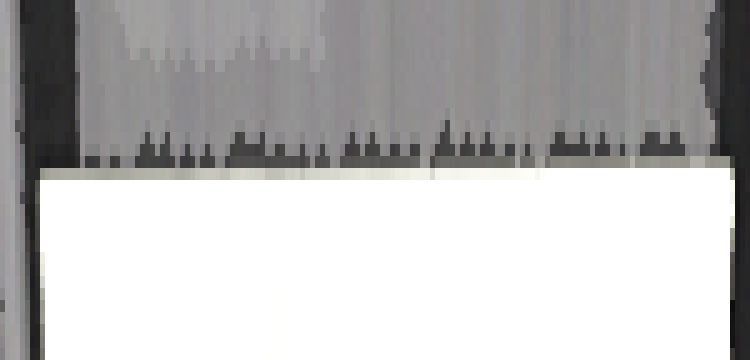

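Only one coupon's edge leads now, because the step at the front that was there before has gone. The shift is about 11 mm, matching the tip's travel. I'll drag the remaining 22 mm.

Request:
{"fn": "play_rows", "kwargs": {
  "deltas": [
    [0.1,0.02,0.01,0,0,0,0],
    [0.2,0.04,0.01,0,0,0,0],
    [0.3,0.06,0.01,0,0,0,0],
    [0.4,0.08,0.01,0,0,0,0],
    [0.4,0.08,0.01,0,0,0,0]
  ]
}}

```text
time_s: 14.7
tcp_pos: [0.5528, -0.2863, -0.0016]
ee_rot: [[-0.639, -0.769, 0.009], [-0.769, 0.639, -0.003], [-0.003, -0.009, -1.0]]
wrist_force: [0.6, 0.9, 9.1]
gripper_width: 0.007
```

Request:
{"fn": "play_rows", "kwargs": {
  "deltas": [
    [0.1,0,0.01,0,0,0,0],
    [0.2,0,0.01,0,0,0,0],
    [0.3,0,0.01,0,0,0,0],
    [0.4,0,0.01,0,0,0,0],
    [0.45,0,0.01,0,0,0,0],
    [0.45,0,0.01,0,0,0,0]
  ]
}}

```text
time_s: 15.3
tcp_pos: [0.5458, -0.2949, -0.0017]
ee_rot: [[-0.639, -0.77, 0.009], [-0.77, 0.639, -0.003], [-0.003, -0.009, -1.0]]
wrist_force: [1.5, 1.9, 9.3]
gripper_width: 0.001
```

Request:
{"fn": "play_rows", "kwargs": {
  "deltas": [
    [0.05,0,0,0,0,0,0],
    [0.05,0,0,0,0,0,0],
    [0.05,0,-0.3,0,0,0,0],
    [0.05,0,-0.6,0,0,0,0]
  ]
}}

```text
time_s: 15.7
tcp_pos: [0.5402, -0.2945, 0.0099]
ee_rot: [[-0.64, -0.768, -0.001], [-0.768, 0.64, 0.001], [0.0, 0.001, -1.0]]
wrist_force: [0.5, 1.0, -0.8]
gripper_width: 0.009
```

```bash
python3 - <<'E'
from h import *
s=r.sense();print(np.round(s["tcp_pos"],4),np.round(s["wrist_force"],1))
d=grab("side","side13",(200,195,325,345),4)
d=grab("top","top13",(255,130,400,250),5)
E
```

```text
[ 0.5402 -0.2945  0.0099] [ 0.5  1.  -0.8]
```

View pics/side13.png

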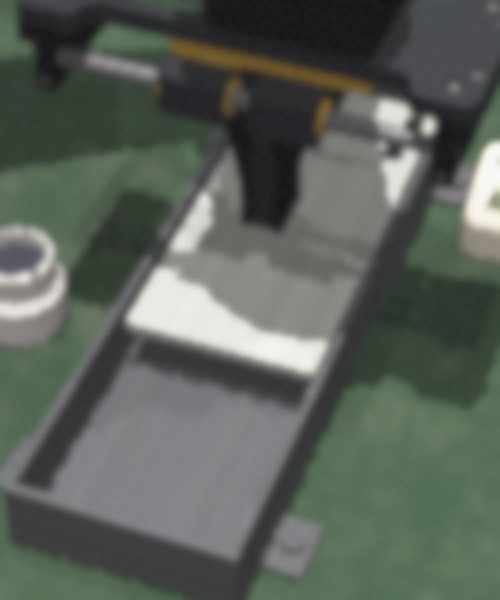

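View pics/top13.png

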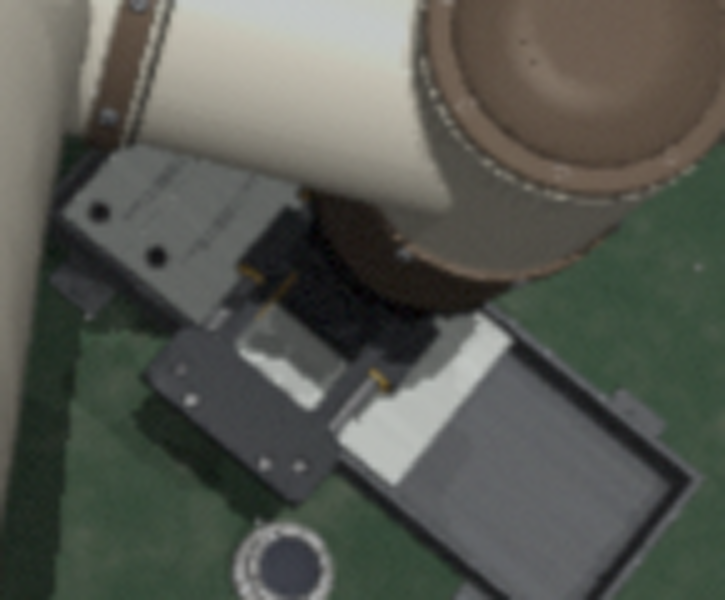

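The top view shows coupon 4's hole at (157,256) and coupon 3's, now uncovered, at (100,212). Only coupon 4 moved.

```bash
python3 - <<'E'
from h import *
d=r.capture("top")
def B(p,z): return back(d,(np.array(p)+.5)/5-.5+np.array([255,130]),z)[0]
a0=B((96,207),.027);a1=B((157,256),.027);b=B((100,212),.021);rn=B((60,207),.027)
for q in(a0,a1,b,rn):print(np.round(q,4),"along",((q-C0)@f*1e3).round(1),"lat",((q-C0)@n*1e3).round(1))
e0=B((335,438),.027);e1=B((394,484),.027);g0=B((452,297),.027);g1=B((511,342),.027)
for q in(e0,e1,g0,g1):print(np.round(q,4),"along",((q-C0)@f*1e3).round(1),"lat",((q-C0)@n*1e3).round(1))
E
```

```text
[ 0.5845 -0.1987  0.027 ] along -66.9 lat -31.0
[ 0.5637 -0.2248  0.027 ] along -33.5 lat -30.3
[ 0.5838 -0.2009  0.021 ] along -64.8 lat -30.1
[ 0.5842 -0.1833  0.027 ] along -78.5 lat -41.1
[ 0.4871 -0.2997  0.027 ] along 73.0 lat -41.2
[ 0.4682 -0.3242  0.027 ] along 103.9 lat -40.0
[ 0.5484 -0.351   0.027 ] along 73.1 lat 38.7
[ 0.5294 -0.3757  0.027 ] along 104.2 lat 40.0
```

Request:
{"fn": "play_rows", "kwargs": {
  "deltas": [
    [0,0,0.2,0,0,0,0],
    [0,0,0.4,0,0,0,0],
    [0,0,0.45,0,0,0,0],
    [0,0,0.5,0,0,0,0],
    [0,0,0.55,0,0,0,0],
    [0,0,0.57,0,0,0,0],
    [0,0,0.57,0,0,0,0]
  ]
}}

```text
time_s: 16.55
tcp_pos: [0.5415, -0.2954, -0.0017]
ee_rot: [[-0.639, -0.769, 0.001], [-0.769, 0.639, -0.002], [0.0, -0.002, -1.0]]
wrist_force: [-2.6, 0.2, 13.7]
gripper_width: 0.004
```

Request:
{"fn": "play_rows", "kwargs": {
  "deltas": [
    [0.0,0,-0.03,0,0,0,0],
    [0.06,0,-0.03,0,0,0,0],
    [0.12,0,-0.03,0,0,0,0],
    [0.18,0,-0.03,0,0,0,0],
    [0.2,0,-0.03,0,0,0,0]
  ]
}}

```text
time_s: 17.05
tcp_pos: [0.5397, -0.2987, -0.0016]
ee_rot: [[-0.639, -0.769, 0.004], [-0.769, 0.639, -0.001], [-0.002, -0.004, -1.0]]
wrist_force: [1.4, 3.1, 8.5]
gripper_width: 0.004
```

Request:
{"fn": "play_rows", "kwargs": {
  "deltas": [
    [0,0,-0.4,0,0,0,0],
    [0,0,-0.8,0,0,0,0],
    [-1,0,-0.9,0,0,0,0],
    [-2,0,-0.9,0,0,0,0],
    [-3,0,-0.9,0,0,0,0],
    [-4,0,-0.9,0,0,0,0],
    [-4,0,-0.9,0,0,0,0]
  ]
}}

```text
time_s: 17.75
tcp_pos: [0.6034, -0.2199, 0.0193]
ee_rot: [[-0.637, -0.77, 0.001], [-0.77, 0.637, -0.0], [-0.0, -0.001, -1.0]]
wrist_force: [-0.3, -0.3, -0.7]
gripper_width: 0.006
```

```bash
python3 - <<'E'
from h import *
s=r.sense();p=s["tcp_pos"];print(np.round(p,4),np.round(s["wrist_force"],1),"along",(p-C0)@f,(p-C0)@n)
d=grab("side","side14",(200,180,325,345),3.6)
d=grab("top","top14",(255,130,400,250),5)
E
```

```text
[ 0.6034 -0.2199  0.0193] [-0.3 -0.3 -0.7] along -0.06278245021867868 -0.0029576629573329315
```

View pics/side14.png

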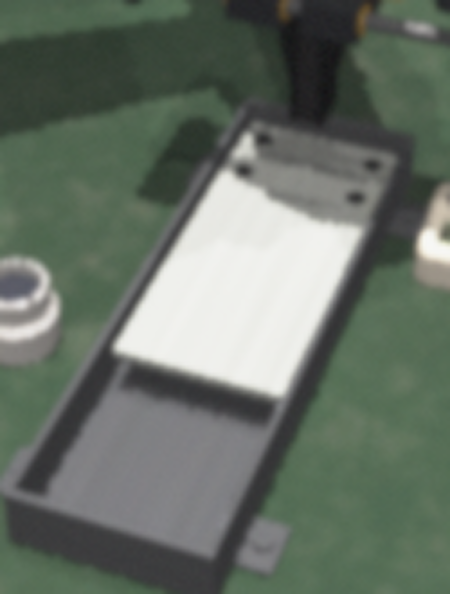

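View pics/top14.png

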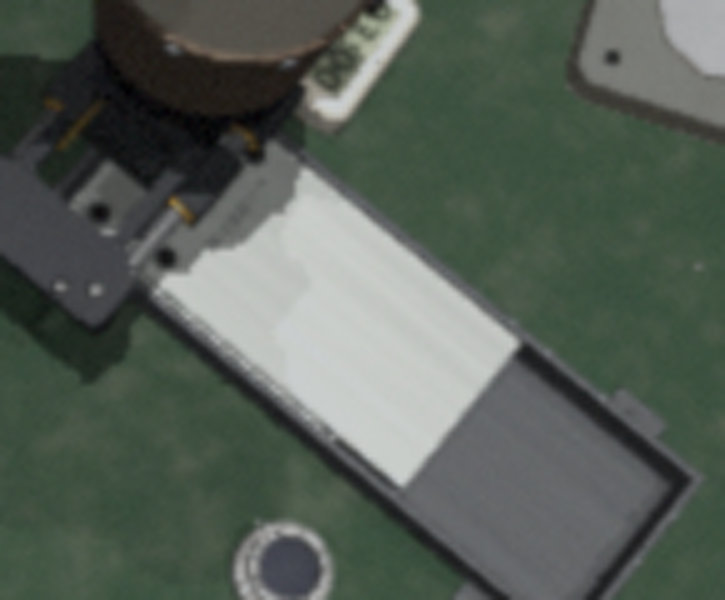

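```bash
python3 - <<'E'
from h import *
d=r.capture("top")
def B(p,z): return back(d,(np.array(p)+.5)/5-.5+np.array([255,130]),z)[0]
for p,z in (((166,258),.027),((256,147),.027),((100,212),.021),((405,487),.027),((520,347),.027)):
    q=B(p,z);print(p,"along",((q-C0)@f*1e3).round(1),"lat",((q-C0)@n*1e3).round(1))
s=r.sense();p=s["tcp_pos"];print(np.round(p,4),(p-C0)@f,(p-C0)@n)
E
```

```text
(166, 258) along -30.1 lat -28.4
(256, 147) along -32.0 lat 34.7
(100, 212) along -64.8 lat -30.1
(405, 487) along 108.2 lat -38.0
(520, 347) along 108.5 lat 40.8
[ 0.6009 -0.2219  0.019 ] -0.05957216047723409 -0.0036162326470064697
```

Coupon 4 is about 34.5 mm ahead of coupon 3, and the fingers are over coupon 3's exposed strip. I'll descend.

Request:
{"fn": "play_rows", "kwargs": {
  "deltas": [
    [0,0,0.3,0,0,0,0],
    [0,0,0.6,0,0,0,0],
    [0,0,0.9,0,0,0,0],
    [0,0,1.0,0,0,0,0],
    [0,0,1.05,0,0,0,0],
    [0,0,1.09,0,0,0,0],
    [0,0,1.09,0,0,0,0]
  ]
}}

```text
time_s: 18.6
tcp_pos: [0.6018, -0.222, -0.0076]
ee_rot: [[-0.64, -0.769, 0.001], [-0.769, 0.64, -0.0], [-0.0, -0.001, -1.0]]
wrist_force: [-1.1, 0.3, 3.8]
gripper_width: 0.005
```

Request:
{"fn": "play_rows", "kwargs": {
  "deltas": [
    [0,0,0.03,0,0,0,0],
    [0,0,0.06,0,0,0,0],
    [0,0,0.06,0,0,0,0]
  ]
}}

```text
time_s: 18.9
tcp_pos: [0.6022, -0.2221, -0.0076]
ee_rot: [[-0.639, -0.769, 0.002], [-0.769, 0.639, -0.001], [-0.0, -0.002, -1.0]]
wrist_force: [-1.9, -0.2, 8.8]
gripper_width: 0.009
```

Request:
{"fn": "play_rows", "kwargs": {
  "deltas": [
    [0,0,0.02,0,0,0,0],
    [0.1,0,0.025,0,0,0,0],
    [0.2,0.02,0.025,0,0,0,0],
    [0.3,0.03,0.025,0,0,0,0],
    [0.4,0.04,0.025,0,0,0,0]
  ]
}}

```text
time_s: 19.4
tcp_pos: [0.5983, -0.2288, -0.0077]
ee_rot: [[-0.639, -0.769, 0.009], [-0.769, 0.639, -0.001], [-0.004, -0.008, -1.0]]
wrist_force: [1.2, 2.4, 7.4]
gripper_width: 0.005
```

Request:
{"fn": "play_rows", "kwargs": {
  "deltas": [
    [0.1,0.01,0,0,0,0,0],
    [0.2,0.02,0,0,0,0,0],
    [0.3,0.03,0,0,0,0,0],
    [0.4,0.04,0,0,0,0,0],
    [0.5,0.04,0,0,0,0,0]
  ]
}}

```text
time_s: 19.9
tcp_pos: [0.5896, -0.2379, -0.0076]
ee_rot: [[-0.639, -0.769, 0.009], [-0.77, 0.639, -0.002], [-0.004, -0.008, -1.0]]
wrist_force: [2.6, 1.5, 7.4]
gripper_width: 0.006
```

Request:
{"fn": "play_rows", "kwargs": {
  "deltas": [
    [0.1,0.01,0.02,0,0,0,0],
    [0.2,0.02,0.03,0,0,0,0],
    [0.3,0.03,0.03,0,0,0,0],
    [0.4,0.03,0.03,0,0,0,0],
    [0.5,0.03,0.03,0,0,0,0],
    [0.57,0.03,0.03,0,0,0,0],
    [0.57,0.03,0.03,0,0,0,0]
  ]
}}

```text
time_s: 20.6
tcp_pos: [0.5805, -0.2488, -0.0076]
ee_rot: [[-0.639, -0.77, 0.01], [-0.77, 0.639, -0.002], [-0.004, -0.009, -1.0]]
wrist_force: [1.6, 1.9, 10.4]
gripper_width: 0.008
```

```bash
python3 - <<'E'
from h import *
s=r.sense();p=s["tcp_pos"];print(np.round(p,4),np.round(s["wrist_force"],1),"along",(p-C0)@f,(p-C0)@n)
d=grab("side","side15",(200,180,325,345),3.6)
d=grab("top","top15",(255,130,400,250),5)
E
```

```text
[ 0.5805 -0.2488 -0.0076] [ 1.6  1.9 10.4] along -0.025919227971021783 -0.002036242104683922
```

View pics/side15.png

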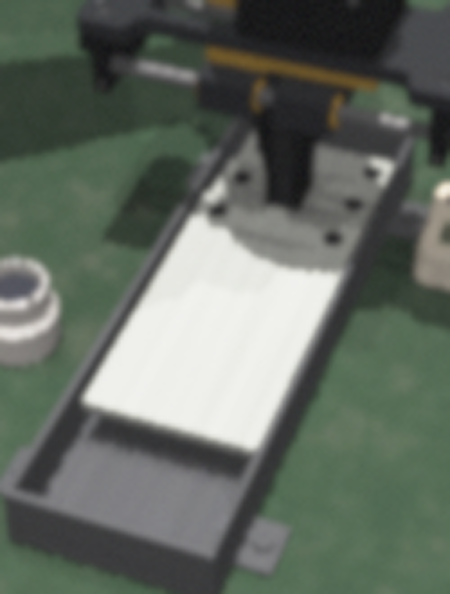

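View pics/top15.png

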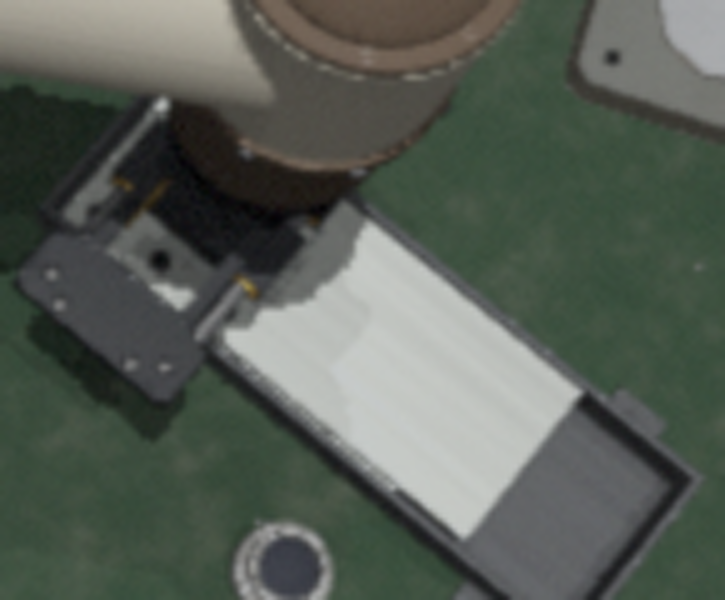

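The side view shows three rows of holes: left at (242,177) and (217,210), and right at (371,172), (354,203) and (333,238). Coupon 3 moved 34 mm and carried coupon 4. Next is coupon 2.

Request:
{"fn": "play_rows", "kwargs": {
  "deltas": [
    [0,0,-0.3,0,0,0,0],
    [0,0,-0.6,0,0,0,0],
    [-0.7,-0.05,-0.6,0,0,0,0],
    [-1.5,-0.1,-0.6,0,0,0,0],
    [-1.5,-0.1,-0.6,0,0,0,0],
    [-1.5,-0.1,-0.6,0,0,0,0]
  ]
}}

```text
time_s: 21.3
tcp_pos: [0.6021, -0.2198, 0.0032]
ee_rot: [[-0.639, -0.769, -0.001], [-0.769, 0.639, 0.0], [0.001, 0.001, -1.0]]
wrist_force: [0.6, 0.0, -0.8]
gripper_width: 0.006
```

```bash
python3 - <<'E'
from h import *
s=r.sense();p=s["tcp_pos"];print(np.round(p,4),np.round(s["wrist_force"],1),"along",(p-C0)@f,(p-C0)@n)
d=grab("side","side16",(200,180,325,345),3.6)
d=grab("top","top16",(255,130,400,250),5)
E
```

```text
[ 0.6021 -0.2198  0.0032] [ 0.6  0.  -0.8] along -0.0619812202424429 -0.00398143057444383
```

View pics/side16.png

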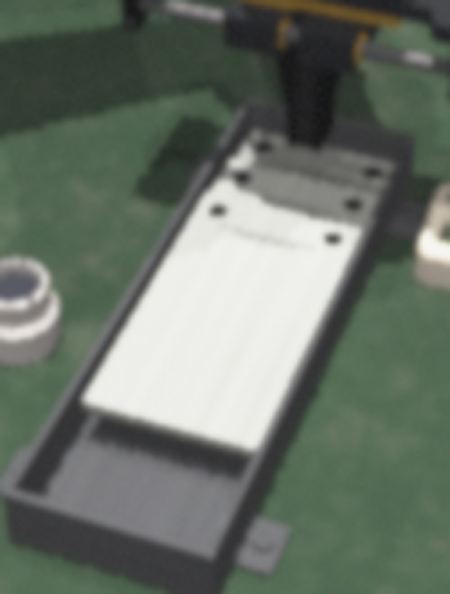

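View pics/top16.png

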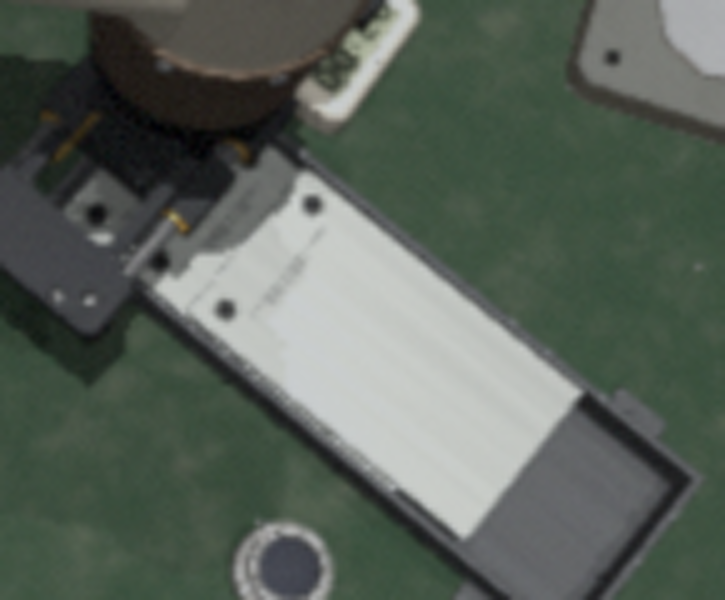

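```bash
python3 - <<'E'
from h import *
d=r.capture("top");e=r.capture("side")
def B(d,p,z,k,o): return back(d,(np.array(p)+.5)/k-.5+np.array(o),z)[0]
for p,z in (((97,213),.015),((160,260),.021),((227,309),.027),((312,204),.027)):
    q=B(d,p,z,5,(255,130));print("top",z,"along",((q-C0)@f*1e3).round(1),"lat",((q-C0)@n*1e3).round(1))
for p,z in (((265,147),.015),((373,172),.015),((242,178),.021),((353,204),.021),((218,211),.027),((333,238),.027)):
    q=B(e,p,z,3.6,(200,180));print("side",z,"along",((q-C0)@f*1e3).round(1),"lat",((q-C0)@n*1e3).round(1))
s=r.sense();p=s["tcp_pos"];print(np.round(p,4),(p-C0)@f,(p-C0)@n)
E
```

```text
top 0.015 along -66.1 lat -29.9
top 0.021 along -31.8 lat -29.4
top 0.027 along 3.6 lat -28.4
top 0.027 along 2.2 lat 31.0
side 0.015 along -62.7 lat -30.0
side 0.015 along -63.2 lat 29.5
side 0.021 along -28.1 lat -29.6
side 0.021 along -28.9 lat 29.7
side 0.027 along 6.3 lat -29.0
side 0.027 along 5.0 lat 30.4
[ 0.6014 -0.2211  0.0036] -0.06052688029108752 -0.0037765441874026175
```

Spacings are 34.4 and 34.8 mm, and both cameras agree. I'll press coupon 2 now.

Request:
{"fn": "play_rows", "kwargs": {
  "deltas": [
    [0,0,0.3,0,0,0,0],
    [0,0,0.55,0,0,0,0],
    [0,0,0.65,0,0,0,0],
    [0,0,0.7,0,0,0,0],
    [0,0,0.72,0,0,0,0],
    [0,0,0.72,0,0,0,0]
  ]
}}

```text
time_s: 22.1
tcp_pos: [0.6018, -0.2212, -0.0136]
ee_rot: [[-0.64, -0.768, 0.0], [-0.768, 0.64, -0.0], [0.0, -0.0, -1.0]]
wrist_force: [-1.8, 0.2, 3.2]
gripper_width: 0.003
```

Request:
{"fn": "play_rows", "kwargs": {
  "deltas": [
    [0,0,0.04,0,0,0,0],
    [0,0,0.07,0,0,0,0],
    [0,0,0.07,0,0,0,0]
  ]
}}

```text
time_s: 22.4
tcp_pos: [0.6025, -0.2215, -0.0137]
ee_rot: [[-0.639, -0.769, 0.002], [-0.769, 0.639, -0.001], [-0.0, -0.002, -1.0]]
wrist_force: [-2.8, -0.6, 11.1]
gripper_width: 0.0
```

Request:
{"fn": "play_rows", "kwargs": {
  "deltas": [
    [0,0,0.01,0,0,0,0],
    [0.1,0,0.025,0,0,0,0],
    [0.2,0.02,0.025,0,0,0,0],
    [0.3,0.03,0.03,0,0,0,0],
    [0.4,0.04,0.03,0,0,0,0]
  ]
}}

```text
time_s: 22.9
tcp_pos: [0.5992, -0.228, -0.0136]
ee_rot: [[-0.638, -0.77, 0.01], [-0.77, 0.639, -0.002], [-0.005, -0.009, -1.0]]
wrist_force: [1.6, 2.8, 8.7]
gripper_width: 0.004
```

Request:
{"fn": "play_rows", "kwargs": {
  "deltas": [
    [0.1,0.01,0,0,0,0,0],
    [0.2,0.02,0,0,0,0,0],
    [0.3,0.03,0,0,0,0,0],
    [0.4,0.04,0,0,0,0,0],
    [0.5,0.04,0,0,0,0,0]
  ]
}}

```text
time_s: 23.4
tcp_pos: [0.5906, -0.2371, -0.0136]
ee_rot: [[-0.639, -0.77, 0.01], [-0.77, 0.639, -0.002], [-0.005, -0.009, -1.0]]
wrist_force: [2.9, 2.4, 8.8]
gripper_width: 0.002
```

Request:
{"fn": "play_rows", "kwargs": {
  "deltas": [
    [0.1,0.01,0.01,0,0,0,0],
    [0.2,0.02,0.01,0,0,0,0],
    [0.3,0.03,0.01,0,0,0,0],
    [0.4,0.03,0.01,0,0,0,0],
    [0.5,0.03,0.01,0,0,0,0],
    [0.57,0.03,0.01,0,0,0,0],
    [0.57,0.03,0.01,0,0,0,0]
  ]
}}

```text
time_s: 24.1
tcp_pos: [0.5809, -0.2479, -0.0137]
ee_rot: [[-0.639, -0.769, 0.01], [-0.77, 0.639, -0.002], [-0.005, -0.009, -1.0]]
wrist_force: [1.4, 0.8, 9.6]
gripper_width: 0.004
```

```bash
python3 - <<'E'
from h import *
s=r.sense();p=s["tcp_pos"];print(np.round(p,4),np.round(s["wrist_force"],1),"along",(p-C0)@f,(p-C0)@n)
d=grab("side","side17",(200,180,325,345),3.6)
d=grab("top","top17",(255,130,400,270),5)
E
```

```text
[ 0.5809 -0.2479 -0.0137] [1.4 0.8 9.6] along -0.026791984909565504 -0.0022843030304984663
```

View pics/side17.png

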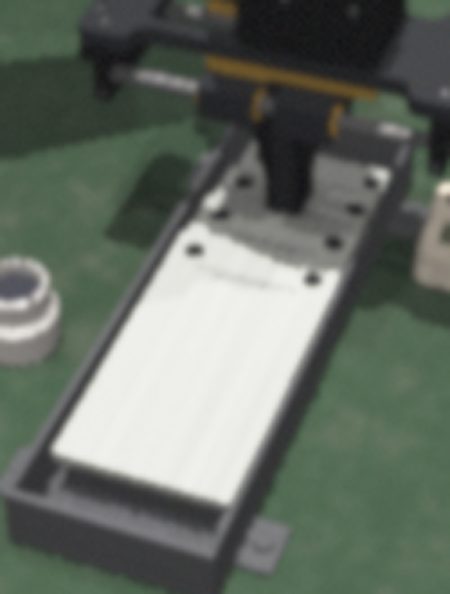

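Four hole rows are visible. I'll lift off and retreat.

Request:
{"fn": "play_rows", "kwargs": {
  "deltas": [
    [0,0,-0.2,0,0,0,0],
    [0,0,-0.6,0,0,0,0],
    [0,0,-1.5,0,0,0,0],
    [0,0,-3,0,0,0,0],
    [0,1,-5,0,0,0,0],
    [0,3,-6,0,0,0,0],
    [0,5,-6.5,0,0,0,0],
    [0,7,-7,0,0,0,0],
    [0,8,-7,0,0,0,0],
    [0,8,-7,0,0,0,0],
    [0,8,-7,0,0,0,0]
  ]
}}

```text
time_s: 25.3
tcp_pos: [0.4223, -0.1191, 0.159]
ee_rot: [[-0.639, -0.769, 0.002], [-0.769, 0.639, 0.0], [-0.001, -0.001, -1.0]]
wrist_force: [1.1, -0.4, 0.1]
gripper_width: 0.004
```

```bash
python3 - <<'E'
from h import *
s=r.sense();p=s["tcp_pos"];print(np.round(p,4),np.round(s["wrist_force"],1))
d=grab("side","side18",(195,190,325,350),4)
d=grab("top","top18",(255,130,400,270),5)
for c in("top","side"):
  for n_ in ("timer","loupe","brush"): print(c,n_,[np.round(x["centre"],4).tolist() for x in r.spot_in(c,n_)][:1])
E
```

```text
[ 0.4223 -0.1191  0.159 ] [ 1.1 -0.4  0.1]
top timer [[0.6647, -0.2972, 0.0246]]
top loupe [[0.4299, -0.2738, 0.0278]]
top brush [[0.6529, 0.0269, 0.0102]]
side timer [[0.6608, -0.3112, 0.0218]]
side loupe [[0.4295, -0.2921, 0.0234]]
side brush [[0.6619, -0.3119, 0.0204]]
```

View pics/side18.png

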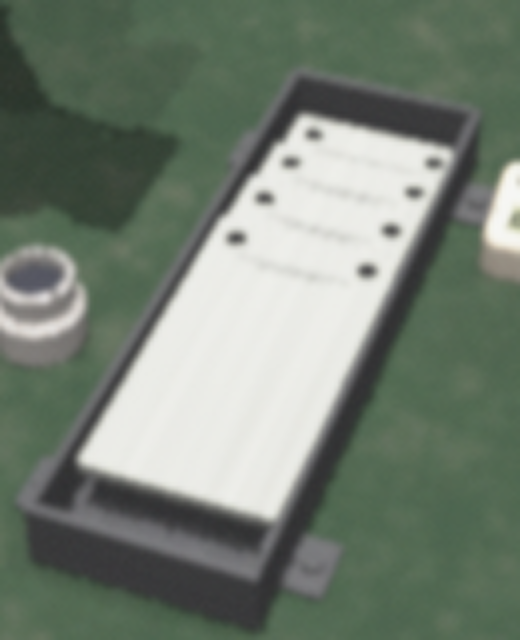

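View pics/top18.png

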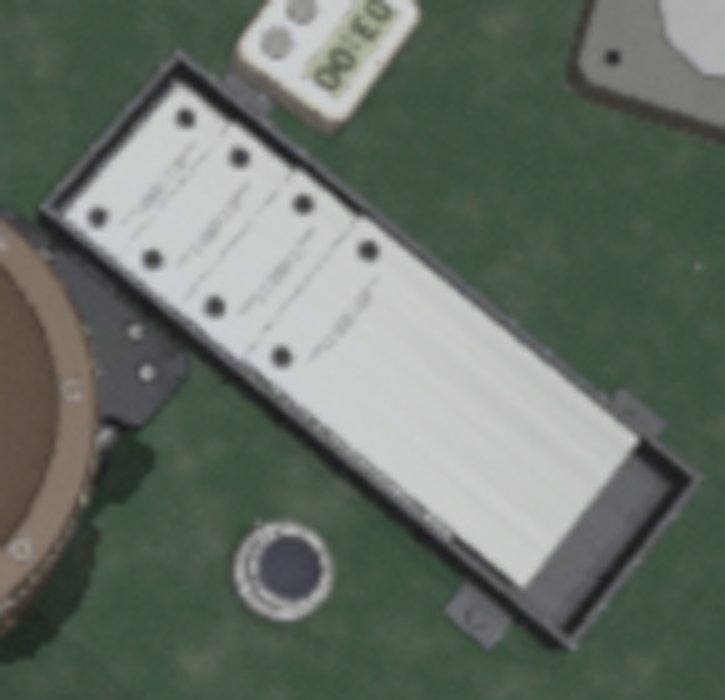

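```bash
python3 - <<'E'
from h import *
d=r.capture("top");e=r.capture("side")
def B(d,p,z,k,o): return back(d,(np.array(p)+.5)/k-.5+np.array(o),z)[0]
T=[((97,217),(186,118)),((152,259),(240,157)),((215,306),(304,204)),((282,356),(369,250))]
S=[((314,134),(433,162)),((291,161),(414,191)),((264,198),(391,230)),((236,238),(368,270))]
for i in range(4):
    z=.009+.006*i
    o=[]
    for p in T[i]:
        q=B(d,p,z,5,(255,130));o+=[((q-C0)@f*1e3).round(1),((q-C0)@n*1e3).round(1)]
    for p in S[i]:
        q=B(e,p,z,4,(195,190));o+=[((q-C0)@f*1e3).round(1),((q-C0)@n*1e3).round(1)]
    print(i+1,[float(x) for x in o],np.mean(o[0:3:2]).round(1),np.mean(o[4::2]).round(1))
# front edge of c4
for p in((521,587),(640,440)):
    for z in(.027,.021): 
        q=B(d,p,z,5,(255,130));print("front",z,((q-C0)@f*1e3).round(1))
for p in((80,465),(270,522)):
    for z in(.027,.021): 
        q=B(e,p,z,4,(195,190));print("frontS",z,((q-C0)@f*1e3).round(1))
print(r.sense()["time_s"])
E
```

```text
1 [-65.5, -29.9, -64.7, 30.1, -62.0, -29.9, -62.4, 29.3] -65.1 -62.2
2 [-35.0, -29.9, -35.1, 30.3, -32.9, -30.5, -33.0, 29.3] -35.0 -33.0
3 [-1.2, -29.4, -0.5, 30.5, 1.9, -30.1, 1.9, 29.9] -0.8 1.9
4 [34.1, -28.8, 33.4, 31.4, 36.9, -29.2, 35.6, 30.8] 33.8 36.2
front 0.027 170.8
front 0.021 171.9
front 0.027 171.6
front 0.021 172.7
frontS 0.027 176.0
frontS 0.021 171.4
frontS 0.027 175.6
frontS 0.021 171.0
25.8
```

Spacings measure about 29.7, 34.5 and 34.5 mm, so the first is short. I'll nudge coupon 2, with its load, forward about 4 mm more.

Request:
{"fn": "play_rows", "kwargs": {
  "deltas": [
    [0,-1.5,0,0,0,0,0],
    [0,-3,0.5,0,0,0,0],
    [0,-4.5,1,0,0,0,0],
    [-0.25,-6,1.5,0,0,0,0],
    [-0.25,-7.5,2.5,0,0,0,0],
    [-0.25,-8.1,4,0,0,0,0],
    [-0.25,-8.1,5.5,0,0,0,0],
    [-0.25,-8.1,6,0,0,0,0],
    [-0.25,-8.1,6,0,0,0,0],
    [-0.25,-8.1,6,0,0,0,0]
  ]
}}

```text
time_s: 26.8
tcp_pos: [0.5833, -0.2445, 0.0098]
ee_rot: [[-0.639, -0.769, 0.002], [-0.769, 0.639, -0.001], [-0.001, -0.002, -1.0]]
wrist_force: [-0.3, -0.4, 0.9]
gripper_width: 0.01
```

```bash
python3 - <<'E'
from h import *
s=r.sense();p=s["tcp_pos"];print(np.round(p,4),np.round(s["wrist_force"],1),"along",(p-C0)@f,(p-C0)@n)
d=grab("side","side19",(195,180,325,350),3.5)
E
```

```text
[ 0.5833 -0.2445  0.0098] [-0.3 -0.4  0.9] along -0.030951699580109168 -0.0026712344061636754
```

View pics/side19.png

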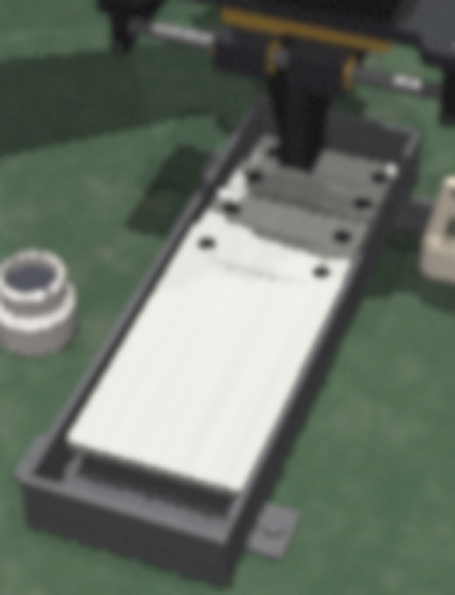

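Request:
{"fn": "play_rows", "kwargs": {
  "deltas": [
    [0,0,0.3,0,0,0,0],
    [0,0,0.6,0,0,0,0],
    [0,0,0.85,0,0,0,0],
    [0,0,0.92,0,0,0,0],
    [0,0,0.96,0,0,0,0],
    [0,0,0.97,0,0,0,0],
    [0,0,0.97,0,0,0,0]
  ]
}}

```text
time_s: 27.55
tcp_pos: [0.5829, -0.2446, -0.0137]
ee_rot: [[-0.639, -0.769, 0.002], [-0.769, 0.639, -0.001], [-0.0, -0.002, -1.0]]
wrist_force: [-3.2, 1.9, 11.7]
gripper_width: 0.001
```

Request:
{"fn": "play_rows", "kwargs": {
  "deltas": [
    [0.04,0,0.02,0,0,0,0],
    [0.1,0,0.04,0,0,0,0],
    [0.16,0,0.05,0,0,0,0],
    [0.22,0,0.05,0,0,0,0],
    [0.28,0,0.05,0,0,0,0],
    [0.28,0,0.05,0,0,0,0]
  ]
}}

```text
time_s: 28.15
tcp_pos: [0.582, -0.2497, -0.0137]
ee_rot: [[-0.638, -0.77, 0.009], [-0.77, 0.638, -0.002], [-0.004, -0.008, -1.0]]
wrist_force: [0.9, 4.6, 12.1]
gripper_width: 0.004
```

```bash
cat > m.py <<'E'
from h import *
def holes(tag,side_roi=(195,190,325,350)):
    s=r.sense();p=s["tcp_pos"];print(s["time_s"],np.round(p,4),np.round(s["wrist_force"],1),"along",((p-C0)@f*1e3).round(1))
    grab("side",tag,side_roi,4)
E
python3 -c "
from m import *
holes('side20')"
```

```text
28.15 [ 0.582  -0.2497 -0.0137] [ 0.9  4.6 12.1] along -26.1
```

View pics/side20.png

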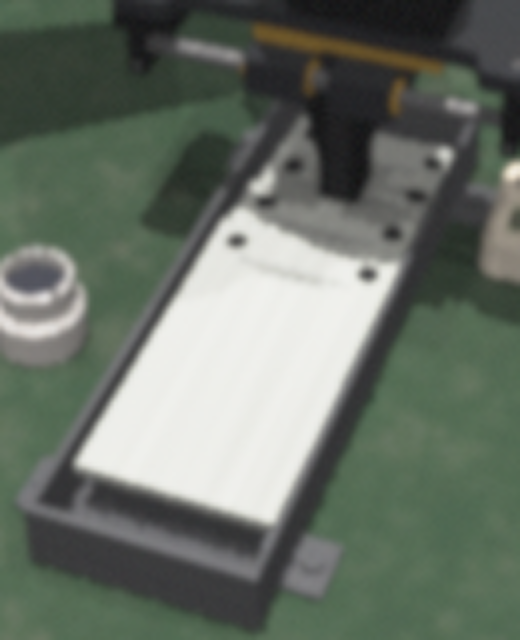

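The holes moved about 2.5 mm forward (right column now at (415,194)). I'll go a little more.

Request:
{"fn": "play_rows", "kwargs": {
  "deltas": [
    [0.04,0,0,0,0,0,0],
    [0.08,0,0,0,0,0,0],
    [0.08,0,0,0,0,0,0]
  ]
}}

```text
time_s: 28.5
tcp_pos: [0.5809, -0.2512, -0.0137]
ee_rot: [[-0.638, -0.77, 0.009], [-0.77, 0.638, -0.002], [-0.004, -0.009, -1.0]]
wrist_force: [0.9, 4.5, 11.8]
gripper_width: 0.004
```

Request:
{"fn": "play_rows", "kwargs": {
  "deltas": [
    [0,0,-0.1,0,0,0,0],
    [0,0,-0.3,0,0,0,0],
    [0,0,-1,0,0,0,0],
    [0,0,-3,0,0,0,0],
    [0,1,-5,0,0,0,0],
    [0,3,-6,0,0,0,0],
    [0,5,-6.5,0,0,0,0],
    [0,7,-7,0,0,0,0],
    [0,8,-7,0,0,0,0],
    [0,8,-7,0,0,0,0]
  ]
}}

```text
time_s: 29.5
tcp_pos: [0.4186, -0.1217, 0.1582]
ee_rot: [[-0.638, -0.77, -0.001], [-0.77, 0.638, 0.001], [-0.0, 0.001, -1.0]]
wrist_force: [0.4, 0.3, -0.4]
gripper_width: 0.008
```

```bash
python3 -c "
from m import *
holes('side21')
grab('top','top21',(255,130,400,270),5)"
```

```text
29.5 [ 0.4186 -0.1217  0.1582] [ 0.4  0.3 -0.4] along -19.9
```

View pics/side21.png

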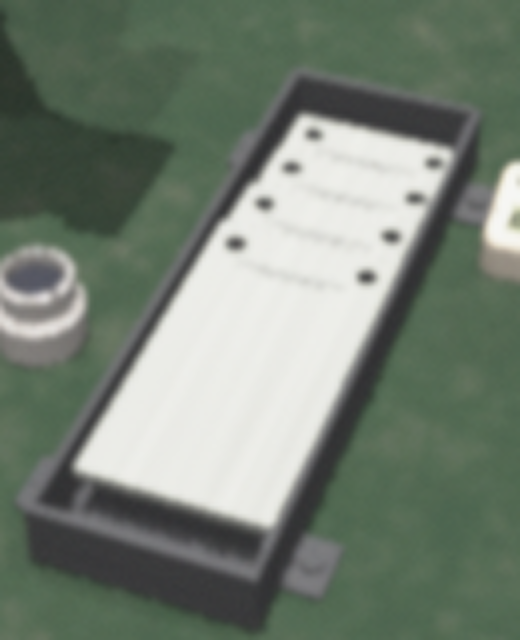

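View pics/top21.png

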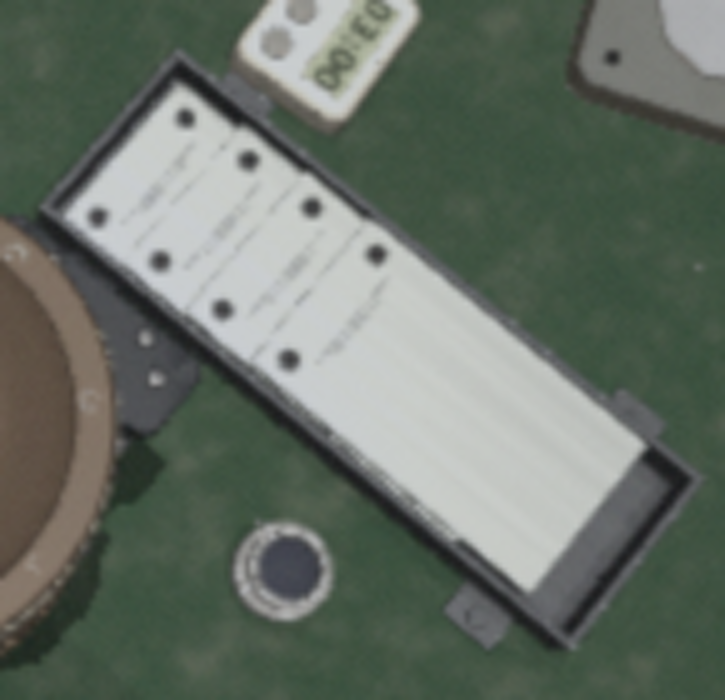

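Both pictures show eight holes in four rows. In the top view the near column is at (97,217), (161,261), (223,309) and (289,359). I'll measure the spacings.

```bash
python3 - <<'E'
from h import *
d=r.capture("top");e=r.capture("side")
def B(d,p,z,k,o): return back(d,(np.array(p)+.5)/k-.5+np.array(o),z)[0]
T=[((97,217),(186,118)),((161,261),(249,160)),((223,309),(312,207)),((289,359),(376,254))]
S=[((314,134),(434,162)),((291,167),(415,198)),((264,203),(391,236)),((235,243),(367,277))]
for i in range(4):
    z=.009+.006*i
    a=[((B(d,p,z,5,(255,130))-C0)@f*1e3).round(1) for p in T[i]];b=[((B(e,p,z,4,(195,190))-C0)@f*1e3).round(1) for p in S[i]]
    print(i+1,a,b,np.mean(a),np.mean(b))
for c in("top","side"):
  for n_ in ("timer","loupe","brush"): print(c,n_,[(round(x["score"],2),np.round(x["centre"],4).tolist()) for x in r.spot_in(c,n_)][:2])
cv2.imwrite("pics/full22.png",d["pixels"][:,:,::-1]);print(r.sense()["time_s"])
E
```

```text
1 [np.float64(-65.5), np.float64(-64.7)] [np.float64(-62.0), np.float64(-62.6)] -65.1 -62.3
2 [np.float64(-31.5), np.float64(-31.3)] [np.float64(-28.9), np.float64(-28.6)] -31.4 -28.75
3 [np.float64(2.2), np.float64(2.9)] [np.float64(5.1), np.float64(5.6)] 2.55 5.35
4 [np.float64(37.1), np.float64(36.8)] [np.float64(40.0), np.float64(39.8)] 36.95 39.9
top timer [(0.72, [0.6669, -0.2991, 0.0247]), (0.49, [0.5858, -0.2474, 0.0105])]
top loupe [(0.82, [0.4284, -0.2734, 0.0286])]
top brush [(0.65, [0.6548, 0.0288, 0.0103]), (0.61, [0.4813, -0.3538, 0.0181])]
side timer [(0.8, [0.6639, -0.3107, 0.0211])]
side loupe [(0.89, [0.4314, -0.2871, 0.0228])]
side brush [(0.61, [0.6561, 0.0197, 0.0042])]
30.0
```

View pics/full22.png

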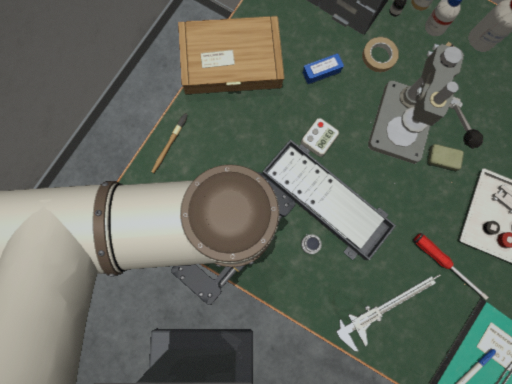

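Spacings are 33.6, 34.0 and 34.5 mm. The full view shows the bystanders in place and the arm clear, so I'm handing in.

```bash
python3 -c "
from station import r
print(r.finish_job())"
```

```text
the job is handed in; nothing more can be done
None
```

The four coupons are fanned out along the tray in their original order, and the job was handed in at about 30 s of the 58 s allowed.

**Method:** I pressed shut fingertips on coupon 4 and slid it forward. I then pressed on the exposed rear strip of coupon 3, and after that coupon 2, each carrying what lay on it. I pressed with about 7 to 14 N; the highest reading, taken only at the end of each move, was 13.7 N.

**Last checks:**
- **Spacing:** the hole rows are 33.6, 34.0 and 34.5 mm apart, averaged over the top and side cameras, which agree within about 0.3 mm.
- **Holes:** all eight show in both views.
- **Flatness:** the stack looks flat and stable with nothing touching it.
- **Bystanders:** the timer, loupe and brush measure where they were at the start, within detector error.
- **Bottom coupon:** it is still at the rear end. I could not see its holes before the fanning, so a drift of 1 mm or so cannot be ruled out.

**What disagreed along the way:**
- **Fingertip position:** first contact came with the reported TCP about 28 mm below the coupon's face, so the shut fingertips end well short of the stated TCP. I set the height from force and pictures instead.
- **Slipping:** the first drag of coupon 2 left about 30 mm of spacing and the first drag of coupon 4 about 31 mm, so I pressed and moved each one again.
- **Side view of the brush:** one detection put it on the timer. Later detections were correct.

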